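Seal the paint tin, then lift the splash cover away for washing

TASK

Close the open green tin for the night: pick up the double lid by the black stem of its inner lid, with the red splash cover still nested on it, lower both together onto the tin without dropping them, and press the inner lid down until it is fully home. Then take the red cover alone by its collar and raise it level, straight up over the tin, until it is wholly clear of the stem, leaving the inner lid seated and undisturbed; finish while still holding the cover there in the gripper, above the tin, ready to be carried off for washing. Leave the other things on the table where they are.

Things in the scene. Friction and masses are not known exactly. Their poses are not given: they have to be found in the camera images.
- tin: the open green tin, fixed upright on the table, 90 mm tall, 104 mm across (107 at its steel rims); origin at the centre of its underside
- mouth (a point): centre of the tin's mouth, level with the top of its rim, 90 mm above the table; z up. The mouth is a round hole of 96 mm diameter. Inside it an orange sealing ring (72 mm inner diameter), its top 8 mm below the rim when its joint is 0, will carry the inner lid
- gasket (a joint): how far the sealing ring is pushed down, m: 0 to 0.0015 at the start, 0.005 fully home on its stop. It resists with 10 N of friction plus 300 N per m/s (about 15 N at 15 mm/s; a dropped lid does not seat it), has no spring, stays where pushed. The lids' weight (2 to 4.5 N) does not move it; pressing the stem or the cover does
- inner_lid: the steel inner lid, loose, starting on the plywood board with the cover nested on it; origin at the centre of its underside, z up. A disc 80 mm across below, tapering out to 91 mm at 7 mm height, top face at 15 mm; on it a boss of 30 mm diameter up to 23 mm, then the black stem. Radial play in the mouth 2.5 mm. 0.14 to 0.28 kg
- stem (a point): grasp point on the inner lid's round black stem (20 mm diameter), on its axis, 70 mm above the lid's underside; z up. The stem ends 15 mm above this point and stands bare above the nested cover's collar from 17 mm below it. With the lid resting on the sealing ring at joint 0 this point is 62 mm above the rim; fully home, 57 mm
- cover: the red splash cover, loose: a flat ring-shaped plate 116 mm across, 4 mm thick, with an upright round collar and a 34 mm through-hole in which the boss and stem of the inner lid stand with play; origin at the centre of its underside, z up. Nested, it rests on the inner lid's top face, 15 mm above that lid's underside. 0.08 to 0.17 kg
- collar (a point): grasp point of the cover, on its axis half-way up its collar (44 mm across outside, 5 mm wall), 21 mm above the cover's underside; z up. Collar's top 17 mm above, plate's top 17 mm below it. Nested, it is 34 mm below stem and the stem rises 49 mm above it, between the fingers; the cover must rise over 70 mm to be wholly clear of the stem
- board: the plywood drip board, 150 x 150 x 12 mm, fixed flat on the table, on which the double lid starts; origin at the centre of its underside
- blue_tin: a blue tin, 100 mm across and 90 mm tall, closed by a flat steel lid, about as tall as the task's tin; origin at the centre of its underside; a bystander
- pail: a terracotta-coloured pail with a red flat lid, 100 mm across, 97 mm tall; origin at the centre of its underside; a bystander
- jar: a small closed jar, 60 mm across, 85 mm tall; origin at the centre of its underside; a bystander
- brush: a paint brush lying flat at the far side of the table; a bystander
- scraper: a flat scraper lying at the far side of the table; a bystander
- sanding_block: a cork sanding block, 70 x 45 x 29 mm, at the far side; a bystander
Not all that is in view belongs to the job. Of the things like the cover, leave any that is yellow; of the rest the smaller one is meant.

How it is judged:
On the way, in this order (a step that is already met when the one before it is completed fails the run):
1. the double lid is lifted off its board as one, the cover still nested on the inner lid (height (world z) of stem above 0.12 m and z of collar in the frame of stem below -0.03 m and horizontal distance between collar and stem below 0.008 m), for 0.2 s.
2. the inner lid is pressed fully home in the tin, level, with the cover still nested on it (value of joint gasket above 0.0042 m and z of stem in the frame of mouth below 0.0595 m and horizontal distance between stem and mouth below 0.009 m and angle between stem's own z axis and vertical below 0.06 rad and z of collar in the frame of stem below -0.03 m and horizontal distance between collar and stem below 0.008 m), for 0.2 s.
3. the cover has risen alone, the inner lid still fully home (value of joint gasket above 0.0042 m and z of stem in the frame of mouth below 0.0595 m and horizontal distance between stem and mouth below 0.009 m and angle between stem's own z axis and vertical below 0.06 rad and z of collar in the frame of stem above 0 m), for 0.1 s.
At the end, for the whole second after the job is handed in: Inner lid home and untouched in the tin (sealing ring down over 4.2 of 5 mm, within 9 mm of the axis, level to 0.06 rad); cover held still in the fingers, level to 0.2 rad, within 40 mm of the tin's axis, over 71 mm above its nested place, touching neither inner lid nor tin (value of joint gasket above 0.0042 m and z of stem in the frame of mouth below 0.0595 m and horizontal distance between stem and mouth below 0.009 m and angle between stem's own z axis and vertical below 0.06 rad and z of collar in the frame of stem above 0.037 m and horizontal distance between collar and mouth below 0.04 m and angle between collar's own z axis and vertical below 0.2 rad and contact force between the fingers and cover above 1 N and contact force between each of cover, the arm, the fingers and inner_lid below 0.05 N and contact force between cover and tin below 0.05 N and linear speed of cover below 0.03 m/s and linear speed of inner_lid below 0.01 m/s); the arm keeps its last pose, push and grip.
It fails at once if the seated inner lid is pulled up again (or the sealing ring is pushed down without it) (value of joint gasket above 0.003 m and z of stem in the frame of mouth above 0.067 m).
It fails at once if the inner lid is dropped (contact force between the fingers and inner_lid below 0.05 N and linear speed of inner_lid above 0.5 m/s).
It fails at once if a bystander is disturbed (moved more than 20 mm) (distance of any of blue_tin, pail, jar, brush, scraper, sanding_block from where it was at the start of the episode above 0.02 m).
It also fails if it takes over 51 s, if anything falls off the work surface, if the arm or the gripper's body presses on something with over 40 N, if the wrist force passes 120 N, or if a joint passes its speed limit or range.

ROBOT

A 6-joint arm with a two-finger parallel gripper is mounted at the origin on the work surface. World frame = base frame: x ahead of the robot, y to its left, z up, the work surface at z = 0. Lengths are in m, angles in rad, forces in N, time in s.
With the tool pointing down it reaches from about 0.425 to 0.95 m from the base axis. Payload 3.5 kg.
Tool frame: the origin (TCP) lies on the centre line of the jaws, within the pads' length; the fingertips stand 19 mm ahead of it and the grasp point (between the pads) is the TCP; x points along the fingers, y is the direction in which the jaws open and shut, and the axes are right-handed (so a half turn about x gives the same grasp; the last joint's range is limited). The gripper opens to 85 mm and grips with 20 to 120 N. Pads are 22 mm wide; open, the fingers measure 114 mm over their backs; the gripper's body (76 mm by 85 mm) begins 54 mm behind the grasp point. The pads swing forward as they close: fully open they stand 13 mm farther back than shut.
Start: joints at [-0.15, 0.286, 1.577, -0, 1.279, -0.15], TCP at [0.675, 0, 0.23] pointing down, gripper open.
Joint ranges: [-2.77, 2.77], [-0.9, 2.22], [0.21, 2.48], [-1.53, 4.67], [0.24, 2.81], [-2.84, 2.84]. Speed limits (rad/s): [2.79, 2.79, 3.14, 3.14, 3.14, 3.14].

INTERFACE

Orientations are given as a unit quaternion [x, y, z, w].
In Python, from cell import manip gives the robot as it stands.
- The arm moves only by the tool move_arm, never from a script. Its argument "rows" is a list of rows, each an object of numbers: "tx", "ty", "tz": the shift along the world's x, y, z normalised to -1 to 1, where 1 is 80 cm; "wx", "wy", "wz": the turn, a rotation vector about the world's x, y, z normalised to -1 to 1, where 1 is 45 degrees. In form: [{"tx": .., "ty": .., "tz": .., "wx": .., "wy": .., "wz": ..}, ...]. A call has exactly 10 rows; each row shifts and turns the commanded pose from where the row before left it; what a row does not reach is not made up. A row lasts 1/8 s, in which the tool goes at most 62.5 mm and 10.7 degrees, less where a joint would pass 70% of its speed; a pose out of reach is approached as far as the arm can. A call with a number of a shift or a turn outside -1 to 1 is refused whole. A call with a gripper value outside its range is refused whole. "hand" is the opening, from -1 (shut) to 1 (fully open), so that 0 is half open, set as the call begins (left out, the last holds). The fingers move at their own pace and stop on an object; "newtons" is the grip in N (left out, the last holds). Time passes only in rows, so rows that do not move let the fingers close, or fill a call up. It gives the time, the measured TCP pose, the force and the opening at its end, in the units of the state.
- manip.get_obs(): the state, without advancing time (a new reading comes with each control period).
- manip.snapshot(name): name is "scene" or "side" or "wrist"; returns the picture (480x640x3 uint8, blue, green, red); there is no depth.
- manip.camera_info(name): a dict with "K" (3x3 intrinsics, pixels), "eye" and "attitude" of the camera in the world. Camera axes: x right, y up, looking along -z (the intrinsics and any distortion apply to the point x, -y, -z); pixel columns grow to the right and rows downward; lengths in m; the calibration is good to about 2 mm. A picture is of the moment at which its call begins: read the wrist's pose just before it. camera_info takes no time and is no camera call; for the wrist camera it gives the pose at the moment of the call.
- manip.hand_in(): hands the job in, once; it reports no verdict.
The state is a dict: "time_s": time; "joint_pos": joint angles; "qvel": joint speeds; "tau": joint torques, N m; "position": TCP position; "eef_rot": TCP orientation; "contact_force": force on the tool from outside, world axes, zero at the start; "wrist_torque": the same for the moment, N m; "opening": finger opening in m.
Only numpy, scipy, OpenCV 4.12 (cv2) and the standard library are available. Lean on these libraries where they do the work, as an engineer would, in place of code of your own. Each camera call takes 0.05 s, during which the arm holds its last target.

## Working session

There is one attempt and no reset: what is moved stays moved. The work goes in short steps, Python scripts to look and compute and a tool call to move; the robot and the scene stay as the last step left them, time stands still between calls to the robot, and variables do not carry over. Pictures are saved under pics/ and viewed, and the job is handed in when it is done.

Besides the shell and the picture viewer there is one more tool, called after "Request:" in YAML: its name, and indented under it one key for each argument. move_arm: Moves the arm, as the interface text tells. Scaled input: -1 to 1 covers 80 cm each way for a shift and 45 degrees each way for a turn. Its arguments: {"type":"object","properties":{"rows":{"type":"array","items":{"type":"object","properties":{"tx":{"type":"number"},"ty":{"type":"number"},"tz":{"type":"number"},"wx":{"type":"number"},"wy":{"type":"number"},"wz":{"type":"number"}}}},"hand":{"type":"number"},"newtons":{"type":"number"}},"required":["rows"]}

```bash
mkdir -p pics; ls; python3 - <<'E'
from cell import manip
import cv2
o=manip.get_obs();print({k:o[k] for k in('time_s','position','eef_rot','opening','contact_force')})
for n in("scene","side","wrist"):
    c=manip.camera_info(n);print(n,c)
    cv2.imwrite(f"pics/{n}0.png",manip.snapshot(n))
E
```

```text
pics
{'time_s': 0.0, 'position': array([6.74331598e-01, 1.38720781e-04, 2.28700702e-01]), 'eef_rot': array([ 0.49947603,  0.5006958 , -0.50050591,  0.49932079]), 'opening': 0.08528857540670687, 'contact_force': array([ 0.10892587,  0.07942358, -0.78978371])}
scene {'K': array([[520.64571793,   0.        , 326.8771259 ],
       [  0.        , 520.64571793, 228.2269399 ],
       [  0.        ,   0.        ,   1.        ]]), 'eye': array([1.13615757, 0.59275774, 0.83492706]), 'attitude': array([0.16251809, 0.3804988 , 0.83245508, 0.36854723])}
side {'K': array([[503.0613227 ,   0.        , 317.26249447],
       [  0.        , 503.0613227 , 233.45561028],
       [  0.        ,   0.        ,   1.        ]]), 'eye': array([-0.04104462, -0.68873599,  1.13511386]), 'attitude': array([ 0.32210167, -0.11861835, -0.32289203,  0.88199826])}
wrist {'K': array([[393.43272911,   0.        , 317.70846007],
       [  0.        , 393.43272911, 245.34172603],
       [  0.        ,   0.        ,   1.        ]]), 'eye': array([0.6751379 , 0.07081281, 0.37151675]), 'attitude': array([-1.39447882e-01,  1.24476904e-03, -2.76318208e-04,  9.90228591e-01])}
```

View pics/scene0.png

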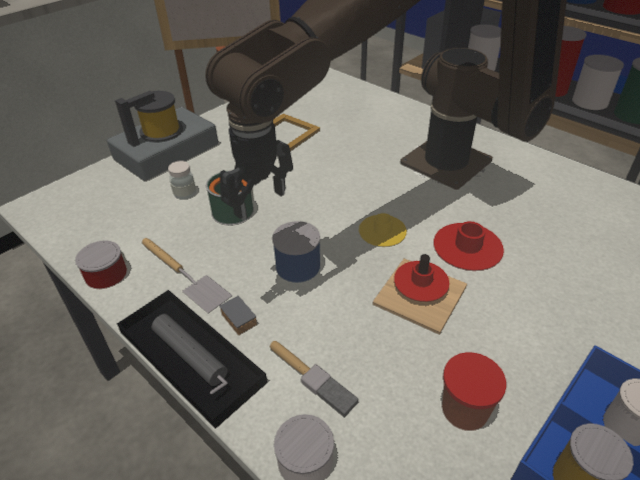

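View pics/side0.png

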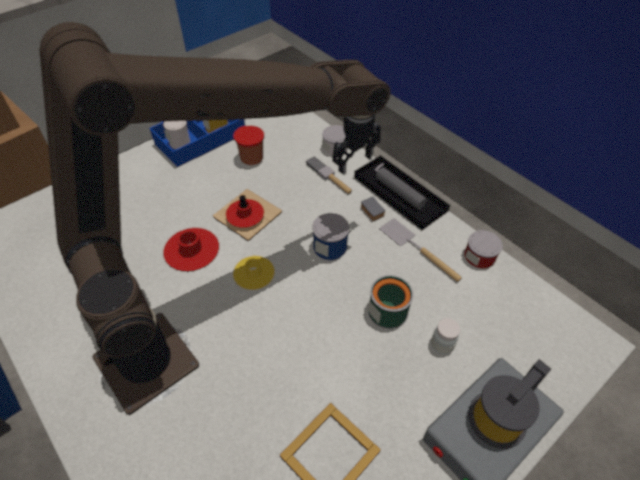

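View pics/wrist0.png

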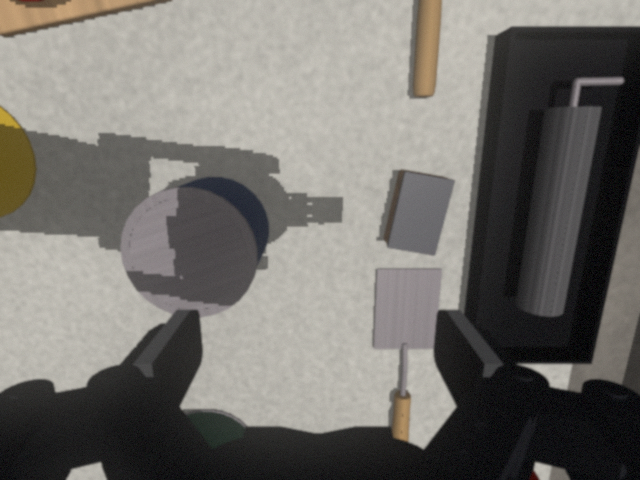

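Things like the cover: yellow at scene (383,230), which must be left. Large red at (468,243). Smaller red at (421,280), nested on the steel lid on the plywood board with the black stem. The smaller red one fits the description, so I'll confirm it in enlarged crops and measure.

```bash
cat > h.py <<'E'
import numpy as np
from scipy.spatial.transform import Rotation as R
def proj(c,P):
    p=(np.atleast_2d(P)-c['eye'])@R.from_quat(c['attitude']).as_matrix()
    q=p*[1,-1,-1]; u=q@c['K'].T; return u[:,:2]/u[:,2:]
def ray(c,uv):
    d=np.linalg.inv(c['K'])@[uv[0],uv[1],1]; d=R.from_quat(c['attitude']).as_matrix()@(d*[1,-1,-1]); return c['eye'],d/np.linalg.norm(d)
def atz(c,uv,z):
    e,d=ray(c,uv); return e+d*(z-e[2])/d[2]
def tri(*cu):
    A=0;b=0
    for c,uv in cu:
        e,d=ray(c,uv);M=np.eye(3)-np.outer(d,d);A=A+M;b=b+M@e
    return np.linalg.solve(A,b)
E
python3 - <<'E'
import cv2,numpy as np
s=cv2.imread('pics/scene0.png');d=cv2.imread('pics/side0.png')
def c(i,x,y,w,h,f):return cv2.resize(i[y:y+h,x:x+w],None,fx=f,fy=f,interpolation=cv2.INTER_CUBIC)
a=c(s,370,210,140,120,2.857);b=c(d,150,180,140,120,2.857)
e=c(s,180,140,140,120,2.857);f=c(d,340,250,140,120,2.857)
a,b,e,f=[cv2.resize(i,(400,300)) for i in(a,b,e,f)]
cv2.imwrite('pics/crop0.png',np.vstack([np.hstack([a,b]),np.hstack([e,f])]))
E
```

```text
(no output)
```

View pics/crop0.png

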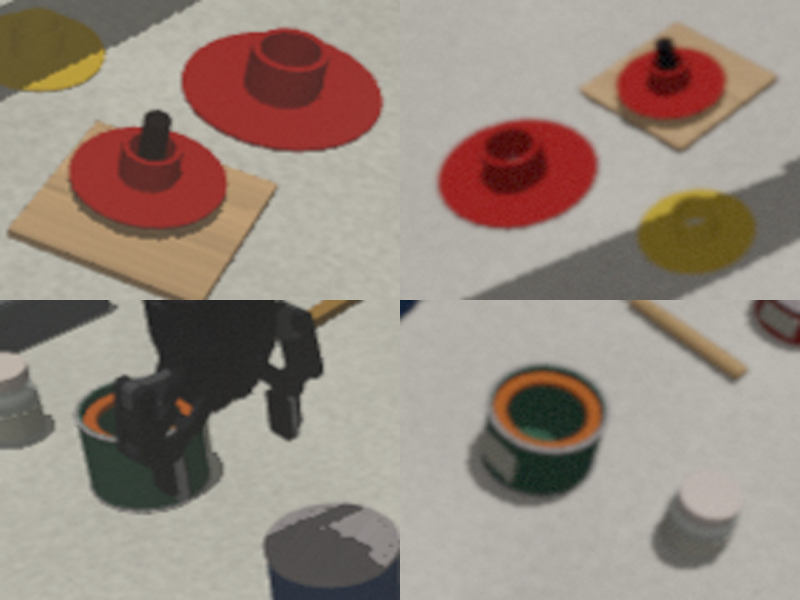

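The crops confirm it: the smaller red cover with the black stem through it is on the plywood, and the larger red cover has an empty collar. The tin is open with an orange ring. Now fitting circles.

```bash
python3 - <<'E'
import cv2,numpy as np
from h import *
from cell import manip
from scipy.optimize import least_squares
C={n:manip.camera_info(n) for n in('scene','side')}
s=cv2.imread('pics/scene0.png');d=cv2.imread('pics/side0.png')
def redhull(im,x,y):
    h=cv2.cvtColor(im,cv2.COLOR_BGR2HSV); m=(((h[...,0]<8)|(h[...,0]>172))&(h[...,1]>130)&(h[...,2]>50)).astype(np.uint8)
    n,l,st,ce=cv2.connectedComponentsWithStats(m); k=l[y,x]; assert k; print(st[k])
    return cv2.convexHull(max(cv2.findContours((l==k).astype(np.uint8),cv2.RETR_EXTERNAL,cv2.CHAIN_APPROX_NONE)[0],key=len))
H={'scene':redhull(s,405,285),'side':redhull(d,230,213)}
t=np.linspace(0,2*np.pi,120,endpoint=False)
def circ(x,y,z,r):return np.c_[x+r*np.cos(t),y+r*np.sin(t),0*t+z]
def sil(c,x,y):
    return cv2.convexHull(proj(c,np.vstack([circ(x,y,z,.058) for z in(.027,.031)])).astype(np.float32))
def res(p,ns):
    r=[]
    for n in ns:
        S=sil(C[n],*p[:2])
        r+=[cv2.pointPolygonTest(S,(float(q[0][0]),float(q[0][1])),True)-.3 for q in H[n]]
    return np.array(r)
for ns in(['scene'],['side'],['scene','side']):
    x0=atz(C['scene'],(421,280),.03)[:2]
    q=least_squares(res,x0,args=(ns,),diff_step=1e-3,loss='soft_l1');print('cover',ns,q.x,np.sqrt(np.mean(q.fun**2)))
# stem top
print('stem tri',tri((C['scene'],(370+155*.35,210+115*.4)),(C['side'],(150+263*.35,180+42*.4))))
# tin: orange ring in side inner/outer
h=cv2.cvtColor(d,cv2.COLOR_BGR2HSV); m=((h[...,0]>6)&(h[...,0]<20)&(h[...,1]>170)&(h[...,2]>120)).astype(np.uint8)
m[:270]=0;m[320:]=0;m[:,:365]=0;m[:,420:]=0
cs,hi=cv2.findContours(m,cv2.RETR_CCOMP,cv2.CHAIN_APPROX_NONE)
for c in cs:
    if len(c)>30:
        e=cv2.fitEllipse(c);print(len(c),e,[atz(C['side'],e[0],z)for z in(.082,.0805)])
E
```

```text
[ 394  261   55   41 1621]
[226 199  38  29 830]
cover ['scene'] [0.45038494 0.22328668] 0.35313119979634844
cover ['side'] [0.4489712  0.22422124] 0.27997003435857104
cover ['scene', 'side'] [0.44995808 0.22345949] 0.3849470973621293
stem tri [0.4494487  0.22204356 0.09803127]
131 ((391.2331848144531, 293.2159423828125), (26.13699722290039, 33.80168151855469), 104.42922973632812) [array([ 0.54879167, -0.27887212,  0.082     ]), array([ 0.5496318 , -0.27828833,  0.0805    ])]
```

The fits agree: stem axis at about (0.450, 0.223) and tin at about (0.549, −0.279). Moving above the stem.

Request:
move_arm:
  rows:
    - {"tx": -0.031,"ty": 0.031}
    - {"tx": -0.031,"ty": 0.031}
    - {"tx": -0.031,"ty": 0.031}
    - {"tx": -0.031,"ty": 0.031}
    - {"tx": -0.031,"ty": 0.031}
    - {"tx": -0.031,"ty": 0.031}
    - {"tx": -0.031,"ty": 0.031}
    - {"tx": -0.031,"ty": 0.031}
    - {"tx": -0.032,"ty": 0.031}
    - {}
  hand: 1
  newtons: 80

```text
schema error: expected keys tx, ty, tz, wx, wy, wz
```

```bash
python3 - <<'E'
from cell import manip
import cv2
from h import *
o=manip.get_obs();print(o['position'],R.from_quat(o['eef_rot']).as_matrix().round(3))
c=manip.camera_info('wrist');im=manip.snapshot('wrist')
print(proj(c,[[.45,.223,.097],[.45,.223,.065]]))
cv2.imwrite('pics/w1.png',im);np.save('w1.npy',c,allow_pickle=True)
s=manip.snapshot('scene');cv2.imwrite('pics/s1.png',s)
cv2.imwrite('pics/s1c.png',cv2.resize(s[150:250,180:310],None,fx=5,fy=5,interpolation=cv2.INTER_CUBIC))
E
```

```text
[6.74485488e-01 9.21863519e-05 2.29033234e-01] [[-0.002  1.     0.   ]
 [ 0.     0.    -1.   ]
 [-1.    -0.002 -0.   ]]
[[ -79.73920431 -147.40279852]
 [ -31.36407767 -113.43568684]]
```

View pics/w1.png

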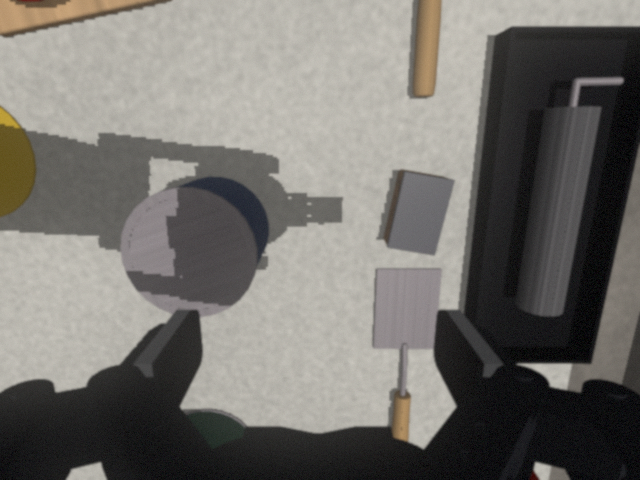

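View pics/s1c.png

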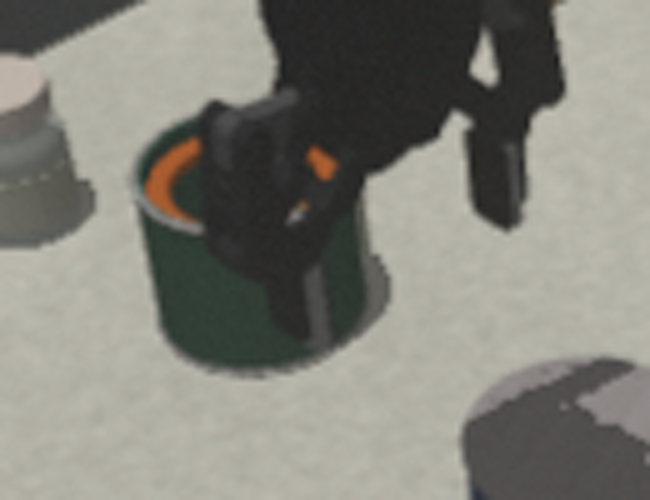

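The call was refused because every row needs all six keys, so the arm hasn't moved. Resending with full rows.

Request:
move_arm:
  rows:
    - {"tx": -0.031,"ty": 0.031,"tz": 0,"wx": 0,"wy": 0,"wz": 0}
    - {"tx": -0.031,"ty": 0.031,"tz": 0,"wx": 0,"wy": 0,"wz": 0}
    - {"tx": -0.031,"ty": 0.031,"tz": 0,"wx": 0,"wy": 0,"wz": 0}
    - {"tx": -0.031,"ty": 0.031,"tz": 0,"wx": 0,"wy": 0,"wz": 0}
    - {"tx": -0.031,"ty": 0.031,"tz": 0,"wx": 0,"wy": 0,"wz": 0}
    - {"tx": -0.031,"ty": 0.031,"tz": 0,"wx": 0,"wy": 0,"wz": 0}
    - {"tx": -0.031,"ty": 0.031,"tz": 0,"wx": 0,"wy": 0,"wz": 0}
    - {"tx": -0.031,"ty": 0.031,"tz": 0,"wx": 0,"wy": 0,"wz": 0}
    - {"tx": -0.032,"ty": 0.031,"tz": 0,"wx": 0,"wy": 0,"wz": 0}
    - {"tx": 0,"ty": 0,"tz": 0,"wx": 0,"wy": 0,"wz": 0}
  hand: 1
  newtons: 80

```text
time_s: 1.5
position: [0.4496, 0.2244, 0.2301]
eef_rot: [0.499, 0.501, -0.499, 0.501]
contact_force: [-0.0, -0.5, -0.6]
opening: 0.0854
```

```bash
python3 - <<'E'
from cell import manip
import cv2
from h import *
o=manip.get_obs();print(o['time_s'],o['position'],R.from_quat(o['eef_rot']).as_matrix().round(3))
c=manip.camera_info('wrist');im=manip.snapshot('wrist')
print(proj(c,[[.45,.223,.097],[.45,.223,.065]]))
cv2.imwrite('pics/w2.png',im);np.save('w2.npy',c,allow_pickle=True)
s=manip.snapshot('scene');cv2.imwrite('pics/s2.png',s)
cv2.imwrite('pics/s2c.png',cv2.resize(s[150:250,180:310],None,fx=5,fy=5,interpolation=cv2.INTER_CUBIC))
E
```

```text
1.5 [0.44956391 0.22440914 0.23009242] [[-0.     1.     0.003]
 [ 0.     0.003 -1.   ]
 [-1.    -0.    -0.   ]]
[[317.9019554  235.83933821]
 [317.89555233 225.74365887]]
```

View pics/w2.png

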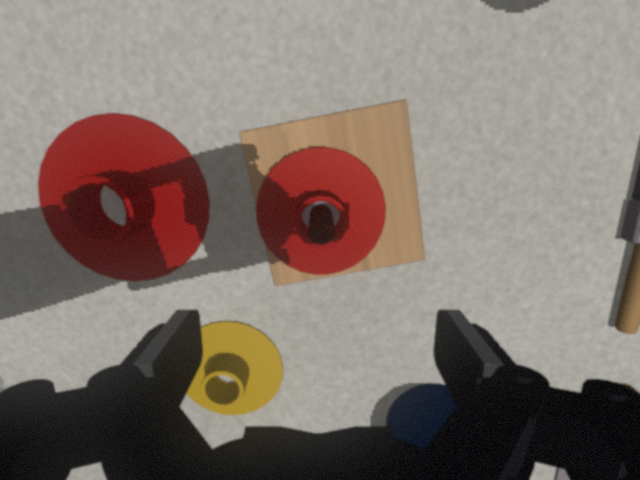

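View pics/s2c.png

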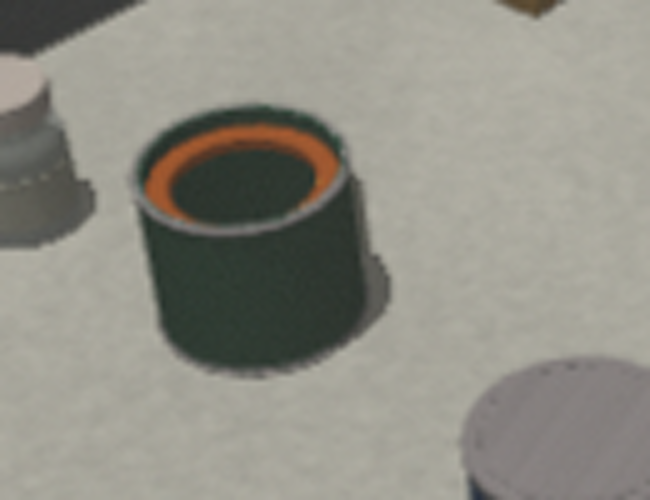

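```bash
python3 - <<'E'
import cv2,numpy as np
from h import *
from cell import manip
from scipy.optimize import least_squares,minimize
from scipy.ndimage import map_coordinates
t=np.linspace(0,2*np.pi,240,endpoint=False)
def circ(x,y,z,r):return np.c_[x+r*np.cos(t),y+r*np.sin(t),0*t+z]
# wrist plate
W=np.load('w2.npy',allow_pickle=True).item();im=cv2.imread('pics/w2.png')
h=cv2.cvtColor(im,cv2.COLOR_BGR2HSV); m=(((h[...,0]<8)|(h[...,0]>172))&(h[...,1]>130)&(h[...,2]>35)).astype(np.uint8)
n,l,st,ce=cv2.connectedComponentsWithStats(m);k=l[180,350];print(st[k])
Hh=cv2.convexHull(cv2.findContours((l==k).astype(np.uint8),cv2.RETR_EXTERNAL,cv2.CHAIN_APPROX_NONE)[0][0])
def res(p):
    S=cv2.convexHull(proj(W,np.vstack([circ(*p,z,.058) for z in(.027,.031)])).astype(np.float32))
    return np.array([cv2.pointPolygonTest(S,(float(q[0][0]),float(q[0][1])),True)-.3 for q in Hh])
q=least_squares(res,[.45,.223],diff_step=1e-3,loss='soft_l1');print('plate wrist',q.x,np.sqrt(np.mean(q.fun**2)))
cr=cv2.resize(im[170:270,270:370],None,fx=6,fy=6,interpolation=cv2.INTER_CUBIC)
cv2.imwrite('pics/w2c.png',cr)
# tin edge fit
D={'scene':cv2.imread('pics/s2.png'),'side':cv2.imread('pics/side0.png')}
C={n:manip.camera_info(n) for n in D}
def cost(p,ns):
    tot=0
    for n in ns:
        g=cv2.GaussianBlur(D[n],(0,0),1.0).astype(float)
        P=proj(C[n],np.vstack([circ(*p,.09,.0535)]));c=P.mean(0)
        nrm=(P-c)/np.linalg.norm(P-c,axis=1)[:,None]
        # also mouth inner hole: rim bright band between .048 and .0535
        v=lambda Q:np.stack([map_coordinates(g[...,k],[Q[:,1],Q[:,0]],order=1) for k in range(3)],1)
        Q2=proj(C[n],circ(*p,.09,.0505))
        # rim: grey (low chroma, bright); inside: green/orange
        a=v(Q2);chroma=a.max(1)-a.min(1)
        tot+=np.mean(chroma)-0.3*np.mean(a.min(1))
    return tot
for ns in(['scene'],['side'],['scene','side']):
    best=min(((cost((x,y),ns),x,y) for x in np.arange(.535,.565,.001) for y in np.arange(-.295,-.265,.001)))
    r=minimize(cost,best[1:],args=(ns,),method='Nelder-Mead',options=dict(initial_simplex=[best[1:],(best[1]+.001,best[2]),(best[1],best[2]+.001)]))
    print(ns,best,r.x)
    p=r.x
o=[]
for n,(x,y) in{'scene':(180,150),'side':(340,250)}.items():
    a=cv2.resize(D[n][y:y+100,x:x+100],None,fx=4,fy=4,interpolation=cv2.INTER_CUBIC)
    for z,rr in((.09,.0535),(.09,.048),(.001,.0535),(.0815,.036)):
        cv2.polylines(a,[(((proj(C[n],circ(*p,z,rr))-[x,y]+.5)*4)*16).astype(int)],True,(255,255,255),1,cv2.LINE_AA,4)
    o.append(a)
cv2.imwrite('pics/fit.png',np.hstack(o))
E
```

```text
[  257   147   129   128 11750]
plate wrist [0.45214831 0.22620953] 0.9327007981213425
['scene'] (np.float64(-17.51433237501373), np.float64(0.55), np.float64(-0.27999999999999997)) [ 0.55001624 -0.27990928]
['side'] (np.float64(-18.565507140552583), np.float64(0.546), np.float64(-0.28099999999999997)) [ 0.54588458 -0.28083387]
['scene', 'side'] (np.float64(-33.823788754592755), np.float64(0.547), np.float64(-0.28099999999999997)) [ 0.54693506 -0.28087817]
```

View pics/fit.png

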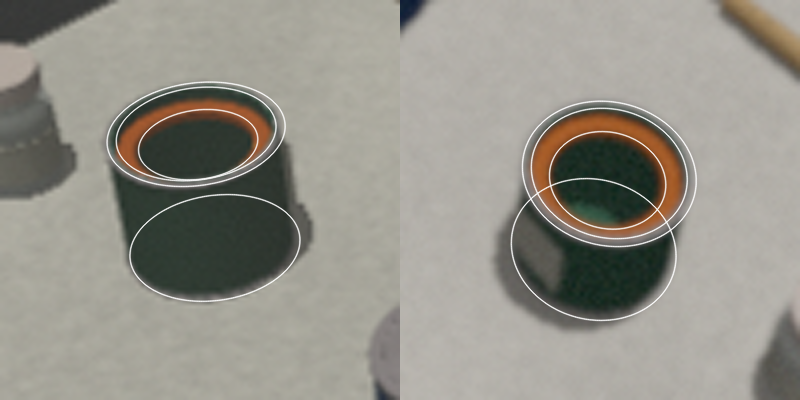

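View pics/w2c.png

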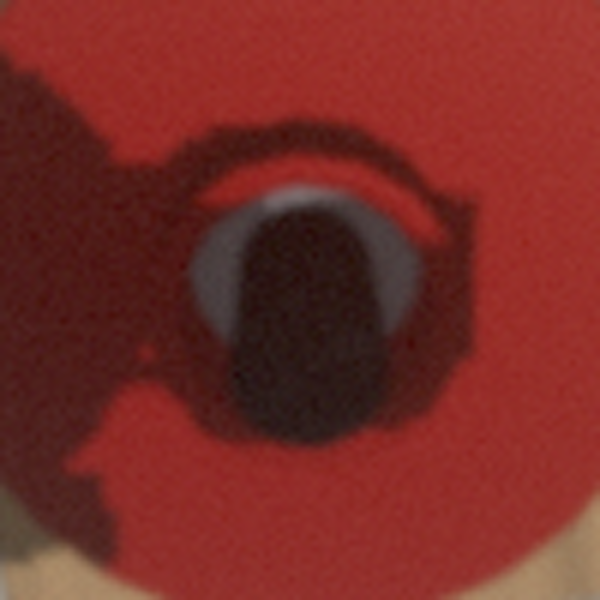

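Wrist crop: stem top centre at about (321,232), which puts the axis at about (0.452, 0.226). The fixed cameras say (0.450, 0.2235), so the two agree within calibration. I'll use (0.451, 0.2245). Tin from the rim fit is about (0.547, −0.280). Descending to TCP z of about 0.088 so the fingertips stay above the collar.

Request:
move_arm:
  rows:
    - {"tx": 0.002,"ty": 0,"tz": -0.02,"wx": 0,"wy": 0,"wz": 0}
    - {"tx": 0,"ty": 0,"tz": -0.02,"wx": 0,"wy": 0,"wz": 0}
    - {"tx": 0,"ty": 0,"tz": -0.02,"wx": 0,"wy": 0,"wz": 0}
    - {"tx": 0,"ty": 0,"tz": -0.02,"wx": 0,"wy": 0,"wz": 0}
    - {"tx": 0,"ty": 0,"tz": -0.02,"wx": 0,"wy": 0,"wz": 0}
    - {"tx": 0,"ty": 0,"tz": -0.02,"wx": 0,"wy": 0,"wz": 0}
    - {"tx": 0,"ty": 0,"tz": -0.02,"wx": 0,"wy": 0,"wz": 0}
    - {"tx": 0,"ty": 0,"tz": -0.02,"wx": 0,"wy": 0,"wz": 0}
    - {"tx": 0,"ty": 0,"tz": -0.016,"wx": 0,"wy": 0,"wz": 0}
    - {"tx": 0,"ty": 0,"tz": 0,"wx": 0,"wy": 0,"wz": 0}

```text
time_s: 2.85
position: [0.4517, 0.223, 0.088]
eef_rot: [-0.499, -0.5, 0.501, -0.5]
contact_force: [0.3, -0.2, -0.3]
opening: 0.0855
```

```bash
python3 - <<'E'
from cell import manip
import cv2
from h import *
o=manip.get_obs();print(o['position'],o['contact_force'])
im=manip.snapshot('wrist');s=manip.snapshot('scene')
a=cv2.resize(s[190:310,350:510],(640,480),interpolation=cv2.INTER_CUBIC)
cv2.imwrite('pics/g3.png',np.hstack([cv2.resize(im,(400,300)),cv2.resize(a,(400,300))]))
E
```

```text
[0.45173663 0.22299011 0.08796452] [ 0.25949738 -0.15484012 -0.27120095]
```

View pics/g3.png

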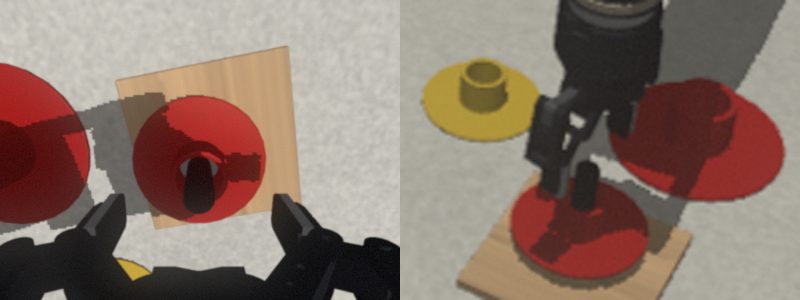

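The stem stands between the pads in both views: wrist crop at (198,205), scene crop at (586,175), which is midway between the fingertips. Closing.

Request:
move_arm:
  rows:
    - {"tx": 0,"ty": 0,"tz": 0,"wx": 0,"wy": 0,"wz": 0}
    - {"tx": 0,"ty": 0,"tz": 0,"wx": 0,"wy": 0,"wz": 0}
    - {"tx": 0,"ty": 0,"tz": 0,"wx": 0,"wy": 0,"wz": 0}
    - {"tx": 0,"ty": 0,"tz": 0,"wx": 0,"wy": 0,"wz": 0}
    - {"tx": 0,"ty": 0,"tz": 0,"wx": 0,"wy": 0,"wz": 0}
    - {"tx": 0,"ty": 0,"tz": 0,"wx": 0,"wy": 0,"wz": 0}
    - {"tx": 0,"ty": 0,"tz": 0,"wx": 0,"wy": 0,"wz": 0}
    - {"tx": 0,"ty": 0,"tz": 0,"wx": 0,"wy": 0,"wz": 0}
    - {"tx": 0,"ty": 0,"tz": 0,"wx": 0,"wy": 0,"wz": 0}
    - {"tx": 0,"ty": 0,"tz": 0,"wx": 0,"wy": 0,"wz": 0}
  hand: -1
  newtons: 100

```text
time_s: 4.2
position: [0.4524, 0.2233, 0.0899]
eef_rot: [0.5, 0.5, -0.5, 0.5]
contact_force: [-3.1, -0.6, 5.7]
opening: 0.0143
```

Opening is 14.3 mm, less than the 20 mm stem, so I'll look.

```bash
python3 - <<'E'
from cell import manip
import cv2
from h import *
o=manip.get_obs();print(o['time_s'],o['position'],o['contact_force'],o['opening'])
im=manip.snapshot('wrist');s=manip.snapshot('scene');d=manip.snapshot('side')
o=manip.get_obs();print(o['time_s'],o['position'],o['contact_force'],o['opening'])
a=cv2.resize(s[190:310,350:510],(640,480),interpolation=cv2.INTER_CUBIC)
b=cv2.resize(d[150:240,180:300],(640,480),interpolation=cv2.INTER_CUBIC)
w=cv2.resize(im[210:450,160:480],(640,480),interpolation=cv2.INTER_CUBIC)
f=lambda i:cv2.resize(i,(400,300))
cv2.imwrite('pics/g4.png',np.vstack([np.hstack([f(w),f(a)]),np.hstack([f(b),f(im)])]))
E
```

```text
4.2 [0.4523988  0.22334471 0.08990532] [-3.11202274 -0.57115577  5.72359987] 0.014273644141224805
4.35 [0.45239955 0.22332236 0.08989488] [-3.494109   -0.97161055  5.38651594] 0.01391664199133642
```

View pics/g4.png

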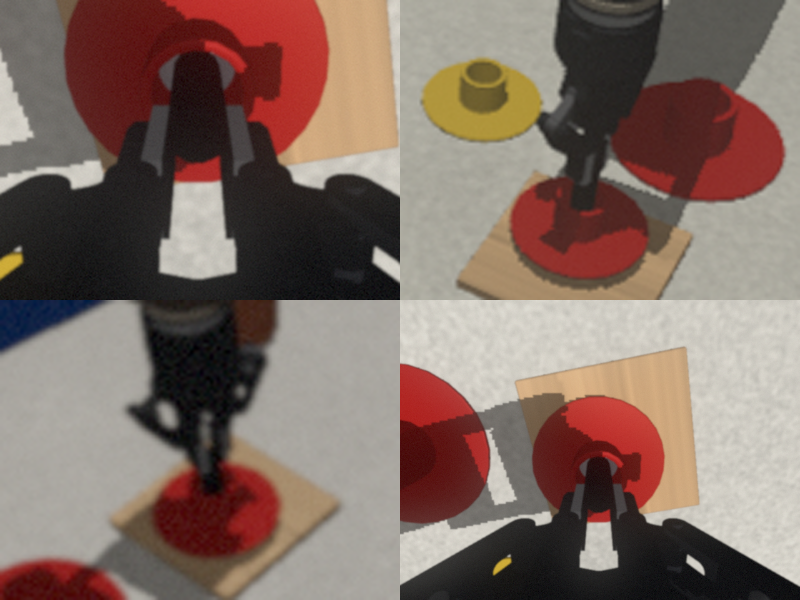

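The stem is between the pads in every view (wrist crop (195,120)). The low reading is probably linkage flex at 100 N, so I'll ease the grip and make a small lift test.

Request:
move_arm:
  rows:
    - {"tx": 0,"ty": 0,"tz": 0,"wx": 0,"wy": 0,"wz": 0}
    - {"tx": 0,"ty": 0,"tz": 0,"wx": 0,"wy": 0,"wz": 0}
    - {"tx": 0,"ty": 0,"tz": 0.004,"wx": 0,"wy": 0,"wz": 0}
    - {"tx": 0,"ty": 0,"tz": 0.004,"wx": 0,"wy": 0,"wz": 0}
    - {"tx": 0,"ty": 0,"tz": 0.004,"wx": 0,"wy": 0,"wz": 0}
    - {"tx": 0,"ty": 0,"tz": 0.004,"wx": 0,"wy": 0,"wz": 0}
    - {"tx": 0,"ty": 0,"tz": 0.004,"wx": 0,"wy": 0,"wz": 0}
    - {"tx": 0,"ty": 0,"tz": 0,"wx": 0,"wy": 0,"wz": 0}
    - {"tx": 0,"ty": 0,"tz": 0,"wx": 0,"wy": 0,"wz": 0}
    - {"tx": 0,"ty": 0,"tz": 0,"wx": 0,"wy": 0,"wz": 0}
  newtons: 70

```text
time_s: 5.6
position: [0.4525, 0.2232, 0.1052]
eef_rot: [-0.5, -0.5, 0.5, -0.5]
contact_force: [0.5, -0.0, -1.5]
opening: 0.014
```

```bash
python3 - <<'E'
from cell import manip
import cv2
from h import *
im=manip.snapshot('wrist');s=manip.snapshot('scene')
o=manip.get_obs();print(o['time_s'],o['position'],o['contact_force'],o['wrist_torque'],o['opening'])
a=cv2.resize(s[190:310,350:510],(640,480),interpolation=cv2.INTER_CUBIC)
w=cv2.resize(im[150:450,120:520],(640,480),interpolation=cv2.INTER_CUBIC)
f=lambda i:cv2.resize(i,(400,300))
cv2.imwrite('pics/g5.png',np.hstack([f(w),f(a)]))
E
```

```text
5.7 [0.4524936  0.22319408 0.10518559] [-0.07591092 -0.16956003 -2.60811529] [-0.00249583  0.03149451 -0.02706779] 0.014293462195911228
```

View pics/g5.png

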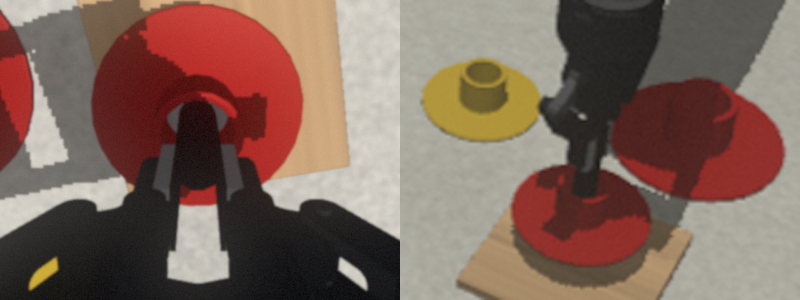

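The lift works: both lids are off the board, nested and level, with about 2.5 N on the wrist. Raising to travel height.

Request:
move_arm:
  rows:
    - {"tx": 0,"ty": 0,"tz": 0.01,"wx": 0,"wy": 0,"wz": 0}
    - {"tx": 0,"ty": 0,"tz": 0.02,"wx": 0,"wy": 0,"wz": 0}
    - {"tx": 0,"ty": 0,"tz": 0.03,"wx": 0,"wy": 0,"wz": 0}
    - {"tx": 0,"ty": 0,"tz": 0.03,"wx": 0,"wy": 0,"wz": 0}
    - {"tx": 0,"ty": 0,"tz": 0.03,"wx": 0,"wy": 0,"wz": 0}
    - {"tx": 0,"ty": 0,"tz": 0.03,"wx": 0,"wy": 0,"wz": 0}
    - {"tx": 0,"ty": 0,"tz": 0.03,"wx": 0,"wy": 0,"wz": 0}
    - {"tx": 0,"ty": 0,"tz": 0.02,"wx": 0,"wy": 0,"wz": 0}
    - {"tx": 0,"ty": 0,"tz": 0.01,"wx": 0,"wy": 0,"wz": 0}
    - {"tx": 0,"ty": 0,"tz": 0,"wx": 0,"wy": 0,"wz": 0}

```text
time_s: 6.95
position: [0.4527, 0.2233, 0.2737]
eef_rot: [0.5, 0.5, -0.5, 0.5]
contact_force: [0.2, 0.8, -1.8]
opening: 0.0141
```

Request:
move_arm:
  rows:
    - {"tx": 0.003,"ty": -0.015,"tz": 0,"wx": 0,"wy": 0,"wz": 0}
    - {"tx": 0.007,"ty": -0.035,"tz": 0,"wx": 0,"wy": 0,"wz": 0}
    - {"tx": 0.01,"ty": -0.055,"tz": 0,"wx": 0,"wy": 0,"wz": 0}
    - {"tx": 0.01,"ty": -0.055,"tz": 0,"wx": 0,"wy": 0,"wz": 0}
    - {"tx": 0.01,"ty": -0.055,"tz": 0,"wx": 0,"wy": 0,"wz": 0}
    - {"tx": 0.01,"ty": -0.055,"tz": 0,"wx": 0,"wy": 0,"wz": 0}
    - {"tx": 0.01,"ty": -0.055,"tz": 0,"wx": 0,"wy": 0,"wz": 0}
    - {"tx": 0.01,"ty": -0.055,"tz": 0,"wx": 0,"wy": 0,"wz": 0}
    - {"tx": 0.01,"ty": -0.055,"tz": 0,"wx": 0,"wy": 0,"wz": 0}
    - {"tx": 0.008,"ty": -0.035,"tz": 0,"wx": 0,"wy": 0,"wz": 0}

```text
time_s: 8.2
position: [0.5222, -0.1554, 0.2719]
eef_rot: [-0.5, -0.5, 0.501, -0.499]
contact_force: [-0.0, 0.9, -1.6]
opening: 0.0141
```

Request:
move_arm:
  rows:
    - {"tx": 0.006,"ty": -0.035,"tz": 0,"wx": 0,"wy": 0,"wz": 0}
    - {"tx": 0.006,"ty": -0.035,"tz": 0,"wx": 0,"wy": 0,"wz": 0}
    - {"tx": 0.006,"ty": -0.035,"tz": 0,"wx": 0,"wy": 0,"wz": 0}
    - {"tx": 0.006,"ty": -0.035,"tz": 0,"wx": 0,"wy": 0,"wz": 0}
    - {"tx": 0.006,"ty": -0.035,"tz": 0,"wx": 0,"wy": 0,"wz": 0}
    - {"tx": 0.006,"ty": -0.035,"tz": 0,"wx": 0,"wy": 0,"wz": 0}
    - {"tx": 0,"ty": -0.03,"tz": 0,"wx": 0,"wy": 0,"wz": 0}
    - {"tx": 0,"ty": -0.02,"tz": 0,"wx": 0,"wy": 0,"wz": 0}
    - {"tx": 0,"ty": -0.01,"tz": 0,"wx": 0,"wy": 0,"wz": 0}
    - {"tx": 0,"ty": 0,"tz": 0,"wx": 0,"wy": 0,"wz": 0}

```text
time_s: 9.45
position: [0.5517, -0.3689, 0.2733]
eef_rot: [0.5, 0.5, -0.5, 0.5]
contact_force: [0.4, 0.2, -2.0]
opening: 0.014
```

```bash
python3 - <<'E'
from cell import manip
import cv2
from h import *
o=manip.get_obs();print(o['time_s'],o['position'],o['contact_force'],o['opening'],o['joint_pos'].round(2) if hasattr(o['joint_pos'],'round') else o['joint_pos'])
c=manip.camera_info('wrist');im=manip.snapshot('wrist');s=manip.snapshot('scene');d=manip.snapshot('side')
for n,i in(('w',im),('s',s),('d',d)):cv2.imwrite(f'pics/{n}6.png',i)
np.save('w6.npy',c,allow_pickle=True)
f=lambda i:cv2.resize(i,(400,300),interpolation=cv2.INTER_AREA)
cv2.imwrite('pics/m6.png',np.vstack([np.hstack([f(im),f(s)]),np.hstack([f(d),f(im[180:480,120:520])])]))
E
```

```text
9.45 [ 0.55167651 -0.36887951  0.27325473] [ 0.35233017  0.18502186 -1.99169742] 0.014004277890407955 [-0.74  0.23  1.56  0.    1.35 -0.74]
```

View pics/m6.png

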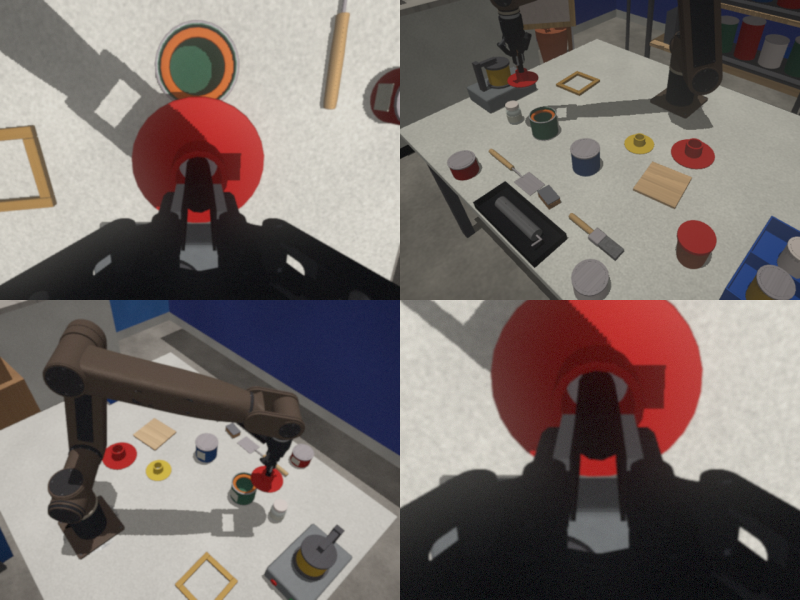

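```bash
cat > fit.py <<'E'
import cv2,numpy as np
from h import *
from scipy.optimize import least_squares,minimize
from scipy.ndimage import map_coordinates
t=np.linspace(0,2*np.pi,240,endpoint=False)
def circ(x,y,z,r):return np.c_[x+r*np.cos(t),y+r*np.sin(t),0*t+z]
def plate(c,im,seed,z0,zfree=False):
    h=cv2.cvtColor(im,cv2.COLOR_BGR2HSV); m=(((h[...,0]<8)|(h[...,0]>172))&(h[...,1]>130)&(h[...,2]>35)).astype(np.uint8)
    n,l,st,ce=cv2.connectedComponentsWithStats(m);k=l[seed[1],seed[0]];assert k;print(st[k])
    H=cv2.convexHull(max(cv2.findContours((l==k).astype(np.uint8),cv2.RETR_EXTERNAL,cv2.CHAIN_APPROX_NONE)[0],key=len))
    def res(p):
        S=cv2.convexHull(proj(c,np.vstack([circ(p[0],p[1],z0+dz,.058) for dz in(0,.004)])).astype(np.float32))
        return np.array([cv2.pointPolygonTest(S,(float(q[0][0]),float(q[0][1])),True)-.3 for q in H])
    q=least_squares(res,atz(c,seed,z0)[:2],diff_step=1e-3,loss='soft_l1');return q.x,np.sqrt(np.mean(q.fun**2))
def rim(c,im,x0):
    g=cv2.GaussianBlur(im,(0,0),.8).astype(float)
    def cost(p):
        Q=proj(c,circ(*p,.09,.0507));
        a=np.stack([map_coordinates(g[...,k],[Q[:,1],Q[:,0]],order=1) for k in range(3)],1)
        return np.median(a.max(1)-a.min(1))-.3*np.median(a.min(1))+ .5*np.mean(a.max(1)-a.min(1))-.15*np.mean(a.min(1))
    b=min((cost((x,y)),x,y) for x in x0[0]+np.arange(-.01,.0101,.001) for y in x0[1]+np.arange(-.01,.0101,.001))
    return minimize(cost,b[1:],method='Nelder-Mead',options=dict(initial_simplex=[b[1:],(b[1]+.001,b[2]),(b[1],b[2]+.001)])).x
E
python3 - <<'E'
from fit import *
from cell import manip
W=np.load('w6.npy',allow_pickle=True).item();im=cv2.imread('pics/w6.png')
print('tin wrist',rim(W,im,(.548,-.28)))
print('plate wrist',plate(W,im,(340,180),.210), proj(W,[[.5517,-.3689,.2733],[.5517,-.3689,.2843]]))
for n,f,sd,ts in(('scene','s6',(0,0),'s6'),('side','d6',(0,0),'d6')):
    c=manip.camera_info(n);im=cv2.imread(f'pics/{f}.png')
    h=proj(c,[[.5517,-.3689,.214]])[0]; print(n,h,'tin',rim(c,im,(.548,-.28)))
    h=proj(c,[[.5517+(.035 if n=='scene' else -.035),-.3689+(.03 if n=='scene' else -.03),.214]])[0].astype(int)
    try: print(plate(c,im,tuple(int(v) for v in h),.210))
    except Exception as e: print('x',h,e)
    x,y=(int(v) for v in h);cv2.imwrite(f'pics/{n}6c.png',cv2.resize(im[max(y-60,0):y+60,x-80:x+80],(800,600),interpolation=cv2.INTER_CUBIC))
E
```

```text
tin wrist [ 0.55003582 -0.27886598]
[  213   153   209   183 24780]
plate wrist (array([ 0.5508191 , -0.36658447]), np.float64(2.6642863489024085)) [[316.95331689 317.19094902]
 [316.88624176 330.57531359]]
scene [195.88525196 125.93265063] tin [ 0.54899991 -0.28100233]
[ 172  109   49   31 1001]
(array([ 0.5484691 , -0.37447216]), np.float64(1.737897896281233))
side [428.30909076 285.55952531] tin [ 0.35946004 -0.11852761]
[ 401  264   51   44 1546]
(array([ 0.55111852, -0.36384403]), np.float64(1.0561103558273732))
```

```bash
python3 - <<'E'
import cv2,numpy as np
a=cv2.imread('pics/scene6c.png');b=cv2.imread('pics/side6c.png');print(a.shape)
w=cv2.imread('pics/w6.png')
cv2.imwrite('pics/v6.png',np.vstack([np.hstack([cv2.resize(a,(400,300)),cv2.resize(b,(400,300))]),np.hstack([cv2.resize(w[240:400,213:426],(400,300),interpolation=cv2.INTER_CUBIC),cv2.resize(w[140:380,160:480],(400,300))])]))
E
```

```text
(600, 800, 3)
```

View pics/v6.png

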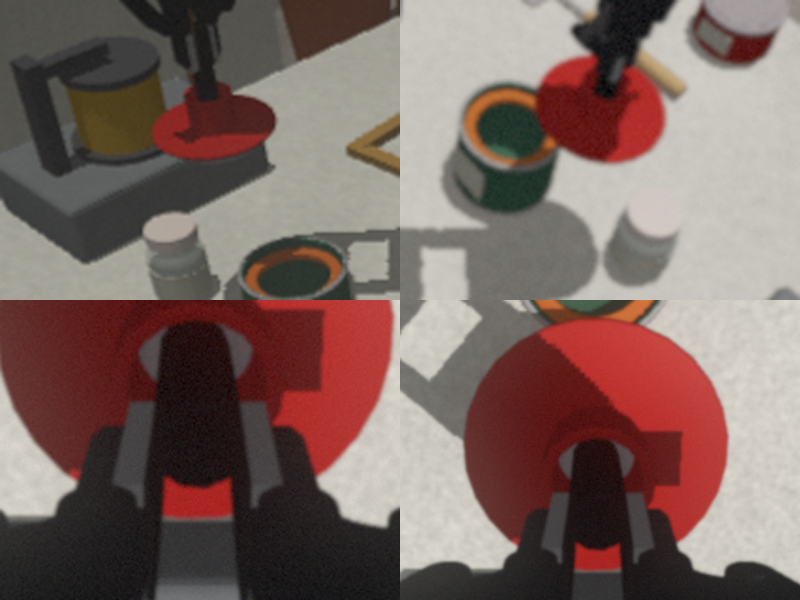

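```bash
cat >> fit.py <<'E'
def hull(im,seed,rowmax=999):
    h=cv2.cvtColor(im,cv2.COLOR_BGR2HSV); m=(((h[...,0]<8)|(h[...,0]>172))&(h[...,1]>130)&(h[...,2]>35)).astype(np.uint8)
    n,l,st,ce=cv2.connectedComponentsWithStats(m);k=l[seed[1],seed[0]];assert k
    H=cv2.convexHull(max(cv2.findContours((l==k).astype(np.uint8),cv2.RETR_EXTERNAL,cv2.CHAIN_APPROX_NONE)[0],key=len))
    return [q[0] for q in H if q[0][1]<rowmax]
def fit6(obs,p0,bias=True):
    # obs: list (cam,hullpts); p=x,y,z,tx,ty + per-camera pixel bias (regularised)
    def mod(p):
        Rm=R.from_rotvec([p[3],p[4],0]).as_matrix()
        return np.vstack([circ(0,0,dz,.058) for dz in(0,.004)])@Rm.T+p[:3]
    def res(p):
        r=[];M=mod(p)
        for i,(c,H) in enumerate(obs):
            b=p[5+2*i:7+2*i]
            S=cv2.convexHull((proj(c,M)+b).astype(np.float32))
            r+=[(cv2.pointPolygonTest(S,(float(q[0]),float(q[1])),True)-.3)*np.sqrt(30/len(H)) for q in H]
            r+=list(b*1.)
        return np.array(r)
    q=least_squares(res,list(p0)+[0,0]+[0]*2*len(obs),diff_step=1e-3,x_scale=[.01,.01,.01,.05,.05]+[1]*2*len(obs),loss='soft_l1')
    return q.x,q.cost
E
python3 - <<'E'
from fit import *
from cell import manip
W=np.load('w6.npy',allow_pickle=True).item()
I={n:cv2.imread(f'pics/{n}6.png') for n in 'wsd'}
obs=[(W,hull(I['w'],(340,180),290)),(manip.camera_info('scene'),hull(I['s'],(190,130))),(manip.camera_info('side'),hull(I['d'],(420,295)))]
obs[0]=(W,[q for q in obs[0][1]])
for k in([0,1,2],[1,2],[0,1],[0,2]):
    x,c=fit6([obs[i] for i in k],(.551,-.367,.21));print(k,x.round(4),round(c,1))
# initial on-board sanity with scene+side
o0=[(obs[1][0],hull(cv2.imread('pics/scene0.png'),(405,285))),(obs[2][0],hull(cv2.imread('pics/side0.png'),(230,213)))]
x,c=fit6(o0,(.45,.2235,.027));print('start',x.round(4),c)
E
```

```text
[0, 1, 2] [ 5.5160e-01 -3.6710e-01  2.0950e-01 -9.3200e-02  7.3600e-02 -0.0000e+00
 -0.0000e+00  0.0000e+00 -5.0000e-04 -1.0038e+00  0.0000e+00] 66.3
[1, 2] [ 0.5499 -0.3706  0.216  -0.0783  0.0716  0.      0.     -2.2019  0.    ] 14.0
[0, 1] [ 0.5497 -0.3662  0.2097 -0.2374 -0.1431  0.4414  0.     -0.0022  0.    ] 56.2
[0, 2] [ 0.552  -0.3667  0.206  -0.1189  0.0803  0.      0.     -0.7587  0.    ] 17.0
start [ 0.4498  0.2235  0.0265 -0.0027 -0.0185  0.      0.      0.      0.    ] 3.2516213654566877
```

```bash
cat >> fit.py <<'E'
def fit7(obs,p0,reg=.7):
    sc=np.array([.01,.01,.01,.1,.1]+[3]*2*len(obs)); base=np.array(list(p0)+[0,0]+[0]*2*len(obs))
    def res(u):
        p=base+(u-1)*sc
        Rm=R.from_rotvec([p[3],p[4],0]).as_matrix()
        M=np.vstack([circ(0,0,dz,.058) for dz in(0,.004)])@Rm.T+p[:3];r=[]
        for i,(c,H) in enumerate(obs):
            b=p[5+2*i:7+2*i]
            S=cv2.convexHull((proj(c,M)+b).astype(np.float32))
            r+=[(cv2.pointPolygonTest(S,(float(q[0]),float(q[1])),True)-.3)*np.sqrt(30/len(H)) for q in H]
            r+=list(b*reg)
        return np.array(r)
    q=least_squares(res,np.ones(len(base)),diff_step=2e-2,loss='soft_l1')
    return base+(q.x-1)*sc,q.cost
E
python3 - <<'E'
from fit import *
from cell import manip
W=np.load('w6.npy',allow_pickle=True).item()
I={n:cv2.imread(f'pics/{n}6.png') for n in 'wsd'}
obs=[(W,hull(I['w'],(340,180),290)),(manip.camera_info('scene'),hull(I['s'],(190,130))),(manip.camera_info('side'),hull(I['d'],(420,295)))]
np.set_printoptions(suppress=True)
for k in([0,1,2],[1,2],[0,2],[0],[1],[2]):
    x,c=fit7([obs[i] for i in k],(.551,-.367,.21));print(k,x.round(4),round(c,1))
o0=[(obs[1][0],hull(cv2.imread('pics/scene0.png'),(405,285))),(obs[2][0],hull(cv2.imread('pics/side0.png'),(230,213)))]
W2=np.load('w2.npy',allow_pickle=True).item()
x,c=fit7(o0,(.45,.2235,.027));print('start',x.round(4),c)
o0.append((W2,hull(cv2.imread('pics/w2.png'),(350,180))))
x,c=fit7(o0,(.45,.2235,.027));print('start3',x.round(4),c)
E
```

```text
[0, 1, 2] [ 0.5517 -0.3668  0.2042 -0.0865  0.0411  0.0412  0.0507 -1.5589 -5.1268
 -0.5222 -1.4531] 19.9
[1, 2] [ 0.5485 -0.3679  0.2142 -0.0777  0.0696 -1.4088 -0.8185 -0.7854 -0.0238] 12.7
[0, 2] [ 0.5516 -0.3667  0.2038 -0.0946  0.0234 -0.0182  0.3061 -0.3707 -1.579 ] 10.0
[0] [ 0.5513 -0.3667  0.203   0.0204 -0.0294 -0.0009 -0.0014] 2.6
[1] [ 0.5307 -0.4019  0.1957 -0.0971  0.0969  0.0013  0.0011] 4.5
[2] [ 0.5672 -0.356   0.1831 -0.0525  0.0049 -0.0245 -0.0148] 3.3
start [ 0.4493  0.2233  0.0254 -0.0054 -0.021  -0.2385 -0.097  -0.33   -0.43  ] 1.9926168900280192
start3 [ 0.4518  0.2254  0.0224 -0.0045 -0.0269 -0.2099 -2.1978 -0.7251 -0.3225
  0.398  -0.2142] 3.665687723322079
```

```bash
python3 - <<'E'
from fit import *
from cell import manip
W=np.load('w6.npy',allow_pickle=True).item();o=[]
for n,c,x,y,wd,ht in(('w',W,160,120,320,240),('s',manip.camera_info('scene'),150,80,100,75),('d',manip.camera_info('side'),380,245,100,75)):
    im=cv2.imread(f'pics/{n}6.png');f=400/wd
    for col,rx,ry in(((255,255,255),0,0),((0,255,255),-.08,.04)):
        Rm=R.from_rotvec([rx,ry,0]).as_matrix()
        if rx==0:a=cv2.resize(im[y:y+ht,x:x+wd],(400,300),interpolation=cv2.INTER_CUBIC)
        for dz in(0,.004):
            P=circ(0,0,dz,.058)@Rm.T+[.551,-.367,.21]
            cv2.polylines(a,[((proj(c,P)-[x,y]+.5)*f*16).astype(int)],True,col,1,cv2.LINE_AA,4)
        ax=np.array([[0,0,-.015],[0,0,.07]])@Rm.T+[.551,-.367,.21]
        cv2.polylines(a,[((proj(c,ax)-[x,y]+.5)*f*16).astype(int)],False,col,1,cv2.LINE_AA,4)
    o.append(a)
o.append(o[0]*0)
cv2.imwrite('pics/v7.png',np.vstack([np.hstack(o[:2]),np.hstack(o[2:])]))
E
```

```text
(no output)
```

View pics/v7.png

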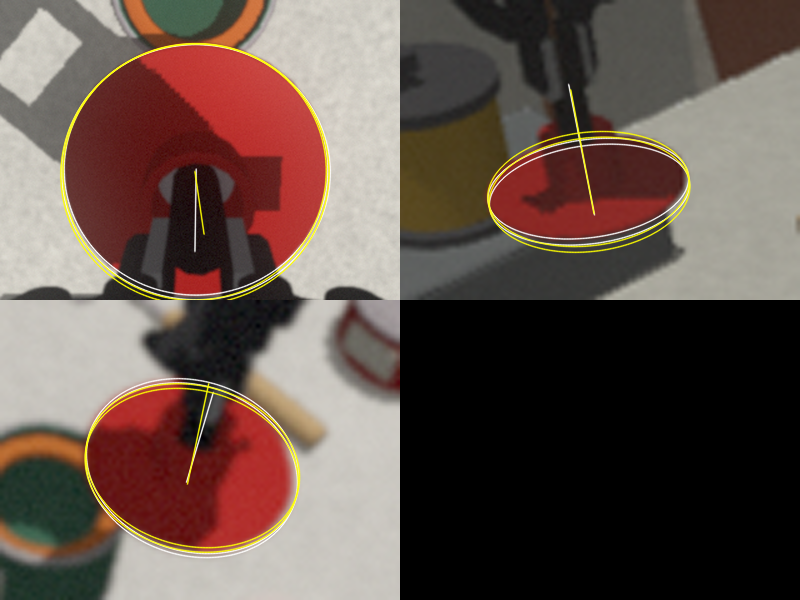

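The overlay shows the lids level (white) to within about 0.05 rad. Wrist-camera tin minus lid is about (−1, +88) mm, and the fixed cameras give the same. Moving over the tin and down to just above the rim.

Request:
move_arm:
  rows:
    - {"tx": -0.001,"ty": 0.015,"tz": 0,"wx": 0,"wy": 0,"wz": 0}
    - {"tx": 0,"ty": 0.025,"tz": 0,"wx": 0,"wy": 0,"wz": 0}
    - {"tx": 0,"ty": 0.03,"tz": 0,"wx": 0,"wy": 0,"wz": 0}
    - {"tx": 0,"ty": 0.025,"tz": -0.01,"wx": 0,"wy": 0,"wz": 0}
    - {"tx": 0,"ty": 0.015,"tz": -0.02,"wx": 0,"wy": 0,"wz": 0}
    - {"tx": 0,"ty": 0,"tz": -0.025,"wx": 0,"wy": 0,"wz": 0}
    - {"tx": 0,"ty": 0,"tz": -0.025,"wx": 0,"wy": 0,"wz": 0}
    - {"tx": 0,"ty": 0,"tz": -0.02,"wx": 0,"wy": 0,"wz": 0}
    - {"tx": 0,"ty": 0,"tz": -0.01,"wx": 0,"wy": 0,"wz": 0}
    - {"tx": 0,"ty": 0,"tz": 0,"wx": 0,"wy": 0,"wz": 0}

```text
time_s: 10.85
position: [0.5507, -0.281, 0.1844]
eef_rot: [0.5, 0.5, -0.5, 0.499]
contact_force: [-0.4, -0.1, -2.0]
opening: 0.0143
```

```bash
python3 - <<'E'
from cell import manip
from fit import *
o=manip.get_obs();print(o['time_s'],o['position'],o['contact_force'],o['opening'])
im=manip.snapshot('wrist');s=manip.snapshot('scene');d=manip.snapshot('side')
for n,i in(('w',im),('s',s),('d',d)):cv2.imwrite(f'pics/{n}8.png',i)
f=lambda i:cv2.resize(i,(400,300),interpolation=cv2.INTER_CUBIC)
cv2.imwrite('pics/m8.png',np.vstack([np.hstack([f(im),f(s[135:225,170:290])]),np.hstack([f(d[245:335,330:450]),f(im[180:480,120:520])])]))
for n in('scene','side'):
    c=manip.camera_info(n);print(n,proj(c,[o['position']]))
E
```

```text
10.85 [ 0.55067545 -0.2809587   0.18440194] [-0.38082111 -0.10668975 -1.99698078] 0.014274864589897811
scene [[221.71432857 150.0017113 ]]
side [[397.42771171 269.04435916]]
```

View pics/m8.png

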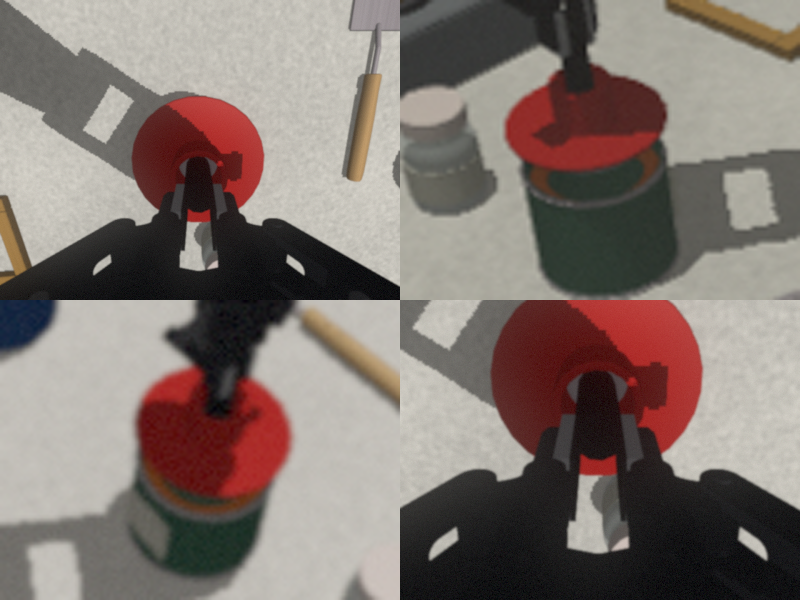

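```bash
python3 - <<'E'
from fit import *
from cell import manip
for n,f,sd in(('scene','s8',(205,175)),('side','d8',(385,300))):
    c=manip.camera_info(n);im=cv2.imread(f'pics/{f}.png')
    for z in(.1195,.1215): print(n,z,plate(c,im,sd,z))
E
```

```text
[ 202  155   48   31 1035]
scene 0.1195 (array([ 0.54632856, -0.28736493]), np.float64(0.9038968063468874))
[ 202  155   48   31 1035]
scene 0.1215 (array([ 0.54794608, -0.28502721]), np.float64(0.9066869389129988))
[ 372  264   45   41 1287]
side 0.1195 (array([ 0.54990485, -0.27805282]), np.float64(0.9080985708766138))
[ 372  264   45   41 1287]
side 0.1215 (array([ 0.54876434, -0.27879132]), np.float64(0.9459400230506084))
```

Lid centre and tin agree to about 1–2 mm in both fixed views. Lowering slowly into the mouth.

Request:
move_arm:
  rows:
    - {"tx": -0.001,"ty": 0,"tz": -0.006,"wx": 0,"wy": 0,"wz": 0}
    - {"tx": 0,"ty": 0,"tz": -0.006,"wx": 0,"wy": 0,"wz": 0}
    - {"tx": 0,"ty": 0,"tz": -0.004,"wx": 0,"wy": 0,"wz": 0}
    - {"tx": 0,"ty": 0,"tz": -0.003,"wx": 0,"wy": 0,"wz": 0}
    - {"tx": 0,"ty": 0,"tz": -0.003,"wx": 0,"wy": 0,"wz": 0}
    - {"tx": 0,"ty": 0,"tz": -0.002,"wx": 0,"wy": 0,"wz": 0}
    - {"tx": 0,"ty": 0,"tz": -0.002,"wx": 0,"wy": 0,"wz": 0}
    - {"tx": 0,"ty": 0,"tz": -0.002,"wx": 0,"wy": 0,"wz": 0}
    - {"tx": 0,"ty": 0,"tz": -0.001,"wx": 0,"wy": 0,"wz": 0}
    - {"tx": 0,"ty": 0,"tz": 0,"wx": 0,"wy": 0,"wz": 0}

```text
time_s: 12.25
position: [0.5502, -0.2807, 0.1621]
eef_rot: [0.5, 0.5, -0.5, 0.5]
contact_force: [-0.3, 0.1, -3.1]
opening: 0.014
```

Request:
move_arm:
  rows:
    - {"tx": 0,"ty": 0,"tz": -0.001,"wx": 0,"wy": 0,"wz": 0}
    - {"tx": 0,"ty": 0,"tz": -0.001,"wx": 0,"wy": 0,"wz": 0}
    - {"tx": 0,"ty": 0,"tz": -0.001,"wx": 0,"wy": 0,"wz": 0}
    - {"tx": 0,"ty": 0,"tz": -0.001,"wx": 0,"wy": 0,"wz": 0}
    - {"tx": 0,"ty": 0,"tz": -0.001,"wx": 0,"wy": 0,"wz": 0}
    - {"tx": 0,"ty": 0,"tz": -0.001,"wx": 0,"wy": 0,"wz": 0}
    - {"tx": 0,"ty": 0,"tz": 0,"wx": 0,"wy": 0,"wz": 0}
    - {"tx": 0,"ty": 0,"tz": 0,"wx": 0,"wy": 0,"wz": 0}
    - {"tx": 0,"ty": 0,"tz": 0,"wx": 0,"wy": 0,"wz": 0}
    - {"tx": 0,"ty": 0,"tz": 0,"wx": 0,"wy": 0,"wz": 0}

```text
time_s: 13.5
position: [0.5503, -0.2811, 0.1587]
eef_rot: [0.5, 0.5, -0.5, 0.5]
contact_force: [-3.8, 0.4, 5.8]
opening: 0.014
```

Contact at TCP 0.1587, with a slight −x side force. Shifting 1 mm toward −x and pressing on slowly.

Request:
move_arm:
  rows:
    - {"tx": -0.001,"ty": 0,"tz": 0,"wx": 0,"wy": 0,"wz": 0}
    - {"tx": 0,"ty": 0,"tz": -0.001,"wx": 0,"wy": 0,"wz": 0}
    - {"tx": 0,"ty": 0,"tz": -0.001,"wx": 0,"wy": 0,"wz": 0}
    - {"tx": 0,"ty": 0,"tz": -0.001,"wx": 0,"wy": 0,"wz": 0}
    - {"tx": 0,"ty": 0,"tz": -0.001,"wx": 0,"wy": 0,"wz": 0}
    - {"tx": 0,"ty": 0,"tz": -0.001,"wx": 0,"wy": 0,"wz": 0}
    - {"tx": 0,"ty": 0,"tz": 0,"wx": 0,"wy": 0,"wz": 0}
    - {"tx": 0,"ty": 0,"tz": 0,"wx": 0,"wy": 0,"wz": 0}
    - {"tx": 0,"ty": 0,"tz": 0,"wx": 0,"wy": 0,"wz": 0}
    - {"tx": 0,"ty": 0,"tz": 0,"wx": 0,"wy": 0,"wz": 0}
  newtons: 100

```text
time_s: 14.75
position: [0.5499, -0.2811, 0.1551]
eef_rot: [0.5, 0.499, -0.5, 0.501]
contact_force: [-4.0, 1.5, 7.3]
opening: 0.0144
```

```bash
python3 - <<'E'
from cell import manip
from fit import *
o=manip.get_obs();print(o['time_s'],o['position'],o['contact_force'],o['wrist_torque'],o['opening'])
im=manip.snapshot('wrist');s=manip.snapshot('scene');d=manip.snapshot('side')
for n,i in(('w',im),('s',s),('d',d)):cv2.imwrite(f'pics/{n}9.png',i)
f=lambda i:cv2.resize(i,(400,300),interpolation=cv2.INTER_CUBIC)
cv2.imwrite('pics/m9.png',np.vstack([np.hstack([f(im),f(s[135:225,170:290])]),np.hstack([f(d[245:335,330:450]),f(im[180:480,120:520])])]))
E
```

```text
14.75 [ 0.54986129 -0.28106544  0.15507252] [-4.03959414  1.53136064  7.25796957] [0.28955012 0.55640432 0.08866599] 0.014364928447202373
```

View pics/m9.png

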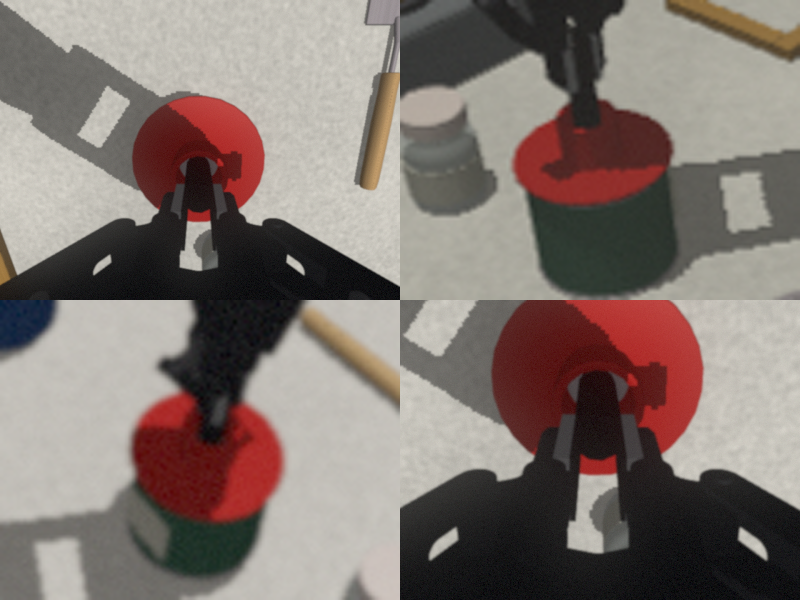

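It's going down with about 10 N sustained, which is the gasket's friction. Pressing on toward the stop.

Request:
move_arm:
  rows:
    - {"tx": -0.001,"ty": 0,"tz": -0.001,"wx": 0,"wy": 0,"wz": 0}
    - {"tx": 0,"ty": 0,"tz": -0.001,"wx": 0,"wy": 0,"wz": 0}
    - {"tx": 0,"ty": 0,"tz": -0.001,"wx": 0,"wy": 0,"wz": 0}
    - {"tx": 0,"ty": 0,"tz": -0.001,"wx": 0,"wy": 0,"wz": 0}
    - {"tx": 0,"ty": 0,"tz": -0.001,"wx": 0,"wy": 0,"wz": 0}
    - {"tx": 0,"ty": 0,"tz": 0,"wx": 0,"wy": 0,"wz": 0}
    - {"tx": 0,"ty": 0,"tz": 0,"wx": 0,"wy": 0,"wz": 0}
    - {"tx": 0,"ty": 0,"tz": 0,"wx": 0,"wy": 0,"wz": 0}
    - {"tx": 0,"ty": 0,"tz": 0,"wx": 0,"wy": 0,"wz": 0}
    - {"tx": 0,"ty": 0,"tz": 0,"wx": 0,"wy": 0,"wz": 0}

```text
time_s: 16.15
position: [0.5498, -0.2814, 0.1545]
eef_rot: [0.5, 0.499, -0.5, 0.501]
contact_force: [-6.7, 3.6, 17.4]
opening: 0.014
```

Force rose to about 20 N over only 0.6 mm of travel, so it's on the stop. A bit more press to confirm.

Request:
move_arm:
  rows:
    - {"tx": 0,"ty": 0,"tz": -0.001,"wx": 0,"wy": 0,"wz": 0}
    - {"tx": 0,"ty": 0,"tz": -0.001,"wx": 0,"wy": 0,"wz": 0}
    - {"tx": 0,"ty": 0,"tz": -0.001,"wx": 0,"wy": 0,"wz": 0}
    - {"tx": 0,"ty": 0,"tz": 0,"wx": 0,"wy": 0,"wz": 0}
    - {"tx": 0,"ty": 0,"tz": 0,"wx": 0,"wy": 0,"wz": 0}
    - {"tx": 0,"ty": 0,"tz": 0,"wx": 0,"wy": 0,"wz": 0}
    - {"tx": 0,"ty": 0,"tz": 0,"wx": 0,"wy": 0,"wz": 0}
    - {"tx": 0,"ty": 0,"tz": 0,"wx": 0,"wy": 0,"wz": 0}
    - {"tx": 0,"ty": 0,"tz": 0,"wx": 0,"wy": 0,"wz": 0}
    - {"tx": 0,"ty": 0,"tz": 0,"wx": 0,"wy": 0,"wz": 0}

```text
time_s: 17.4
position: [0.5502, -0.2816, 0.1545]
eef_rot: [0.5, 0.499, -0.5, 0.502]
contact_force: [-9.2, 5.9, 24.6]
opening: 0.0143
```

```bash
python3 - <<'E'
from cell import manip
from fit import *
o=manip.get_obs();print(o['time_s'],o['position'],o['contact_force'],o['wrist_torque'],o['opening'])
im=manip.snapshot('wrist');s=manip.snapshot('scene');d=manip.snapshot('side')
f=lambda i:cv2.resize(i,(400,300),interpolation=cv2.INTER_CUBIC)
cv2.imwrite('pics/m10.png',np.vstack([np.hstack([f(im),f(s[135:225,170:290])]),np.hstack([f(d[245:335,330:450]),f(im[180:480,120:520])])]))
for n,i,sd in(('scene',s,(205,185)),('side',d,(385,310))):
    c=manip.camera_info(n)
    print(n,plate(c,i,sd,.092),rim(c,i,(.548,-.28)))
E
```

```text
17.4 [ 0.55019092 -0.28160566  0.1544602 ] [-9.21180286  5.86520086 24.64582832] [1.12699464 1.59892594 0.09735955] 0.014300654536025303
[ 204  166   47   31 1000]
scene (array([ 0.54787357, -0.28379509]), np.float64(0.7389267607555049)) [ 0.44673957 -0.20659056]Traceback (most recent call last):
  File "<stdin>", line 9, in <module>
  File "fit.py", line 9, in plate
    n,l,st,ce=cv2.connectedComponentsWithStats(m);k=l[seed[1],seed[0]];assert k;print(st[k])
                                                                              ^
AssertionError
```

View pics/m10.png

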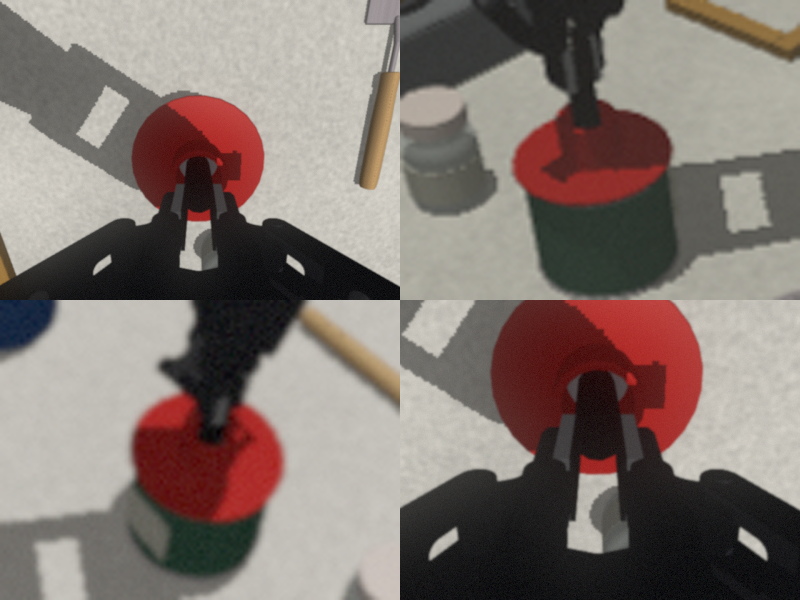

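z didn't move between 17 N and 25 N, so that's a hard stop at TCP 0.1545. That puts the stem at about 0.147, matching fully home. Unloading the press now so the arm doesn't jump when the fingers open.

Request:
move_arm:
  rows:
    - {"tx": 0,"ty": 0,"tz": 0.002,"wx": 0,"wy": 0,"wz": 0}
    - {"tx": 0,"ty": 0,"tz": 0.002,"wx": 0,"wy": 0,"wz": 0}
    - {"tx": 0,"ty": 0,"tz": 0.002,"wx": 0,"wy": 0,"wz": 0}
    - {"tx": 0,"ty": 0,"tz": 0.001,"wx": 0,"wy": 0,"wz": 0}
    - {"tx": 0,"ty": 0,"tz": 0.001,"wx": 0,"wy": 0,"wz": 0}
    - {"tx": 0,"ty": 0,"tz": 0,"wx": 0,"wy": 0,"wz": 0}
    - {"tx": 0,"ty": 0,"tz": 0,"wx": 0,"wy": 0,"wz": 0}
    - {"tx": 0,"ty": 0,"tz": 0,"wx": 0,"wy": 0,"wz": 0}
    - {"tx": 0,"ty": 0,"tz": 0,"wx": 0,"wy": 0,"wz": 0}
    - {"tx": 0,"ty": 0,"tz": 0,"wx": 0,"wy": 0,"wz": 0}

```text
time_s: 18.8
position: [0.5493, -0.281, 0.1546]
eef_rot: [0.5, 0.499, -0.5, 0.501]
contact_force: [-2.2, 2.3, 6.4]
opening: 0.0141
```

Request:
move_arm:
  rows:
    - {"tx": 0,"ty": 0,"tz": 0.001,"wx": 0,"wy": 0,"wz": 0}
    - {"tx": 0,"ty": 0,"tz": 0.001,"wx": 0,"wy": 0,"wz": 0}
    - {"tx": 0,"ty": 0,"tz": 0,"wx": 0,"wy": 0,"wz": 0}
    - {"tx": 0,"ty": 0,"tz": 0,"wx": 0,"wy": 0,"wz": 0}
    - {"tx": 0,"ty": 0,"tz": 0,"wx": 0,"wy": 0,"wz": 0}
    - {"tx": 0,"ty": 0,"tz": 0,"wx": 0,"wy": 0,"wz": 0}
    - {"tx": 0,"ty": 0,"tz": 0,"wx": 0,"wy": 0,"wz": 0}
    - {"tx": 0,"ty": 0,"tz": 0,"wx": 0,"wy": 0,"wz": 0}
    - {"tx": 0,"ty": 0,"tz": 0,"wx": 0,"wy": 0,"wz": 0}
    - {"tx": 0,"ty": 0,"tz": 0,"wx": 0,"wy": 0,"wz": 0}
  newtons: 30

```text
time_s: 20.05
position: [0.5484, -0.2807, 0.1547]
eef_rot: [0.5, 0.5, -0.5, 0.5]
contact_force: [1.5, -0.3, -0.0]
opening: 0.0141
```

Request:
move_arm:
  rows:
    - {"tx": 0,"ty": 0,"tz": 0,"wx": 0,"wy": 0,"wz": 0}
    - {"tx": 0,"ty": 0,"tz": 0,"wx": 0,"wy": 0,"wz": 0}
    - {"tx": 0,"ty": 0,"tz": 0,"wx": 0,"wy": 0,"wz": 0}
    - {"tx": 0,"ty": 0,"tz": 0,"wx": 0,"wy": 0,"wz": 0}
    - {"tx": 0,"ty": 0,"tz": 0,"wx": 0,"wy": 0,"wz": 0}
    - {"tx": 0,"ty": 0,"tz": 0,"wx": 0,"wy": 0,"wz": 0}
    - {"tx": 0,"ty": 0,"tz": 0,"wx": 0,"wy": 0,"wz": 0}
    - {"tx": 0,"ty": 0,"tz": 0,"wx": 0,"wy": 0,"wz": 0}
    - {"tx": 0,"ty": 0,"tz": 0,"wx": 0,"wy": 0,"wz": 0}
    - {"tx": 0,"ty": 0,"tz": 0,"wx": 0,"wy": 0,"wz": 0}
  hand: 1

```text
time_s: 21.3
position: [0.5486, -0.2808, 0.1549]
eef_rot: [0.5, 0.5, -0.5, 0.5]
contact_force: [-0.3, -0.2, 1.0]
opening: 0.0855
```

```bash
python3 - <<'E'
from cell import manip
from fit import *
o=manip.get_obs();print(o['time_s'],o['position'],o['contact_force'],o['wrist_torque'],o['opening'])
c=manip.camera_info('wrist');np.save('w11.npy',c,allow_pickle=True)
im=manip.snapshot('wrist');s=manip.snapshot('scene');d=manip.snapshot('side')
for n,i in(('w',im),('s',s),('d',d)):cv2.imwrite(f'pics/{n}11.png',i)
f=lambda i:cv2.resize(i,(400,300),interpolation=cv2.INTER_CUBIC)
cv2.imwrite('pics/m11.png',np.vstack([np.hstack([f(im),f(s[135:225,170:290])]),np.hstack([f(d[245:335,330:450]),f(im[180:480,120:520])])]))
E
```

```text
21.3 [ 0.54857909 -0.28076873  0.15489744] [-0.28508612 -0.1827681   1.04661899] [-0.00059425  0.00635783  0.04579459] 0.08551094530313429
```

View pics/m11.png

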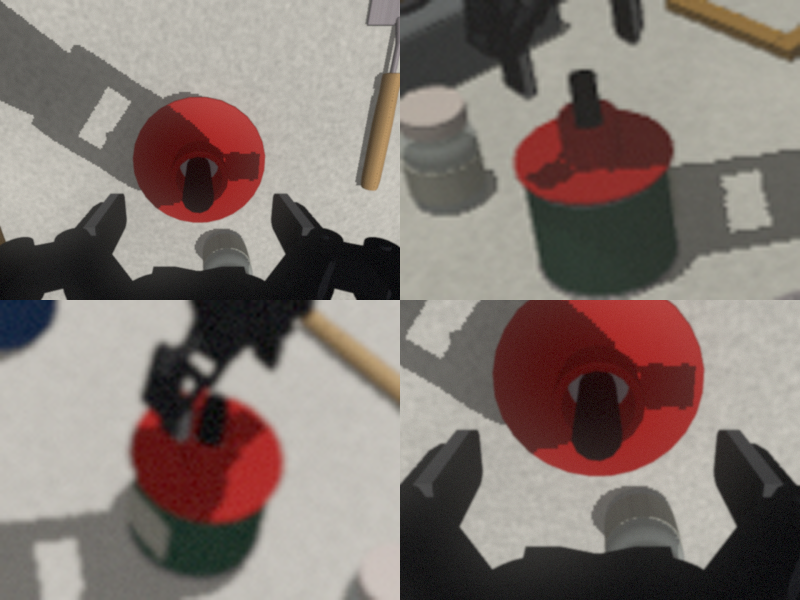

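The gripper is open, and the lid sits level with the cover nested and the stem free (scene crop (585,100)). The stem is centred between the pads at wrist column 318. Checking the axis position before lowering onto the collar.

```bash
python3 - <<'E'
from fit import *
from cell import manip
A=manip.camera_info('scene');B=manip.camera_info('side');W=np.load('w11.npy',allow_pickle=True).item()
a=(225.5,156.6);b=(393.6,274.4);w=(318,318)
print(tri((A,a),(B,b)),tri((A,a),(B,b),(W,w)),atz(A,a,.162),atz(B,b,.162),atz(W,w,.162))
s,d,im=[cv2.imread(f'pics/{n}11.png') for n in'sdw']
print(plate(A,s,(205,185),.092),plate(B,d,(400,292),.092))
im=cv2.imread('pics/w11.png');print(plate(W,im,(340,180),.092))
E
```

```text
[ 0.54495138 -0.27787221  0.16488832] [ 0.54675921 -0.27693983  0.16453808] [ 0.5426466  -0.28198684  0.162     ] [ 0.54634331 -0.27641459  0.162     ] [ 0.54903234 -0.27765667  0.162     ]
[205 166  46  30 986]
[ 370  271   44   41 1179]
(array([ 0.54655479, -0.28387721]), np.float64(0.6755802908228519)) (array([ 0.54581676, -0.28014537]), np.float64(0.982296504544323))
[  214   155   209   200 28858]
(array([ 0.54935092, -0.27869148]), np.float64(2.714521132260792))
```

Axis at about (0.548, −0.280), so the TCP is within 1–2 mm. Lowering to the collar.

Request:
move_arm:
  rows:
    - {"tx": 0,"ty": 0.001,"tz": -0.005,"wx": 0,"wy": 0,"wz": 0}
    - {"tx": 0,"ty": 0,"tz": -0.006,"wx": 0,"wy": 0,"wz": 0}
    - {"tx": 0,"ty": 0,"tz": -0.006,"wx": 0,"wy": 0,"wz": 0}
    - {"tx": 0,"ty": 0,"tz": -0.006,"wx": 0,"wy": 0,"wz": 0}
    - {"tx": 0,"ty": 0,"tz": -0.006,"wx": 0,"wy": 0,"wz": 0}
    - {"tx": 0,"ty": 0,"tz": -0.006,"wx": 0,"wy": 0,"wz": 0}
    - {"tx": 0,"ty": 0,"tz": -0.006,"wx": 0,"wy": 0,"wz": 0}
    - {"tx": 0,"ty": 0,"tz": -0.004,"wx": 0,"wy": 0,"wz": 0}
    - {"tx": 0,"ty": 0,"tz": -0.002,"wx": 0,"wy": 0,"wz": 0}
    - {"tx": 0,"ty": 0,"tz": 0,"wx": 0,"wy": 0,"wz": 0}

```text
time_s: 22.7
position: [0.5485, -0.28, 0.1172]
eef_rot: [0.5, 0.5, -0.5, 0.5]
contact_force: [0.1, 0.3, -0.8]
opening: 0.0854
```

```bash
python3 - <<'E'
from cell import manip
from fit import *
o=manip.get_obs();print(o['time_s'],o['position'],o['contact_force'],o['wrist_torque'],o['opening'])
im=manip.snapshot('wrist');s=manip.snapshot('scene')
f=lambda i:cv2.resize(i,(400,300),interpolation=cv2.INTER_CUBIC)
cv2.imwrite('pics/m12.png',np.hstack([f(im[180:480,120:520]),f(s[135:225,170:290])]))
E
```

```text
22.7 [ 0.54854434 -0.27997216  0.11723694] [ 0.08077446  0.33032439 -0.81822451] [ 0.00230913 -0.00860591 -0.00382389] 0.08535921061405265
```

View pics/m12.png

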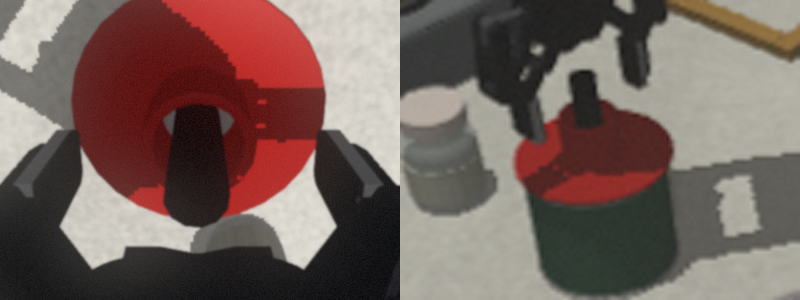

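No contact. The pads straddle the collar. Closing.

Request:
move_arm:
  rows:
    - {"tx": 0,"ty": 0,"tz": 0,"wx": 0,"wy": 0,"wz": 0}
    - {"tx": 0,"ty": 0,"tz": 0,"wx": 0,"wy": 0,"wz": 0}
    - {"tx": 0,"ty": 0,"tz": 0,"wx": 0,"wy": 0,"wz": 0}
    - {"tx": 0,"ty": 0,"tz": 0,"wx": 0,"wy": 0,"wz": 0}
    - {"tx": 0,"ty": 0,"tz": 0,"wx": 0,"wy": 0,"wz": 0}
    - {"tx": 0,"ty": 0,"tz": 0,"wx": 0,"wy": 0,"wz": 0}
    - {"tx": 0,"ty": 0,"tz": 0,"wx": 0,"wy": 0,"wz": 0}
    - {"tx": 0,"ty": 0,"tz": 0,"wx": 0,"wy": 0,"wz": 0}
    - {"tx": 0,"ty": 0,"tz": 0,"wx": 0,"wy": 0,"wz": 0}
    - {"tx": 0,"ty": 0,"tz": 0,"wx": 0,"wy": 0,"wz": 0}
  hand: -1
  newtons: 50

```text
time_s: 24.05
position: [0.5489, -0.2802, 0.1178]
eef_rot: [0.5, 0.5, -0.5, 0.5]
contact_force: [-0.1, -0.7, 4.7]
opening: 0.0412
```

```bash
python3 - <<'E'
from cell import manip
from fit import *
o=manip.get_obs();print(o['time_s'],o['position'],o['contact_force'],o['wrist_torque'],o['opening'])
im=manip.snapshot('wrist');s=manip.snapshot('scene')
f=lambda i:cv2.resize(i,(400,300),interpolation=cv2.INTER_CUBIC)
cv2.imwrite('pics/m13.png',np.hstack([f(im[180:480,120:520]),f(s[135:225,170:290])]))
E
```

```text
24.05 [ 0.54890719 -0.28019669  0.11779394] [-0.08459787 -0.71088054  4.67291041] [-0.09456759 -0.1457032  -0.01121682] 0.041150302470310235
```

View pics/m13.png

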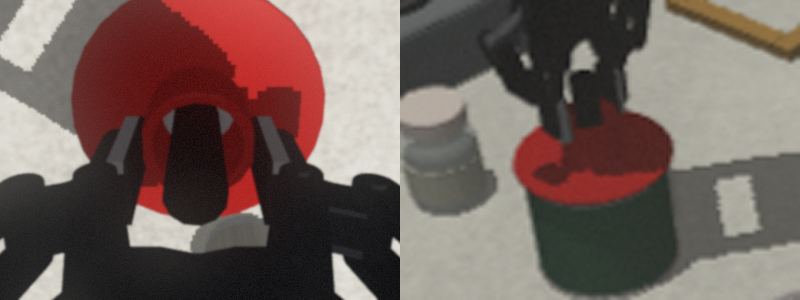

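The collar is gripped at a 41 mm reading. Raising slowly at first.

Request:
move_arm:
  rows:
    - {"tx": 0,"ty": 0,"tz": 0.001,"wx": 0,"wy": 0,"wz": 0}
    - {"tx": 0,"ty": 0,"tz": 0.002,"wx": 0,"wy": 0,"wz": 0}
    - {"tx": 0,"ty": 0,"tz": 0.002,"wx": 0,"wy": 0,"wz": 0}
    - {"tx": 0,"ty": 0,"tz": 0.003,"wx": 0,"wy": 0,"wz": 0}
    - {"tx": 0,"ty": 0,"tz": 0.003,"wx": 0,"wy": 0,"wz": 0}
    - {"tx": 0,"ty": 0,"tz": 0.003,"wx": 0,"wy": 0,"wz": 0}
    - {"tx": 0,"ty": 0,"tz": 0.003,"wx": 0,"wy": 0,"wz": 0}
    - {"tx": 0,"ty": 0,"tz": 0.003,"wx": 0,"wy": 0,"wz": 0}
    - {"tx": 0,"ty": 0,"tz": 0,"wx": 0,"wy": 0,"wz": 0}
    - {"tx": 0,"ty": 0,"tz": 0,"wx": 0,"wy": 0,"wz": 0}

```text
time_s: 25.4
position: [0.5486, -0.2799, 0.1333]
eef_rot: [0.5, 0.5, -0.5, 0.5]
contact_force: [0.7, -1.0, -0.1]
opening: 0.0411
```

```bash
python3 - <<'E'
from cell import manip
from fit import *
o=manip.get_obs();print(o['time_s'],o['position'],o['contact_force'],o['wrist_torque'],o['opening'])
im=manip.snapshot('wrist');s=manip.snapshot('scene');d=manip.snapshot('side')
f=lambda i:cv2.resize(i,(400,300),interpolation=cv2.INTER_CUBIC)
cv2.imwrite('pics/m14.png',np.vstack([np.hstack([f(im[180:480,120:520]),f(s[135:225,170:290])]),np.hstack([f(d[245:335,330:450]),f(im)])]))
E
```

```text
25.4 [ 0.54855503 -0.27992666  0.13327043] [ 0.661899   -1.00257745 -0.09179756] [-0.051955    0.03270666 -0.0050428 ] 0.04109515812426834
```

View pics/m14.png

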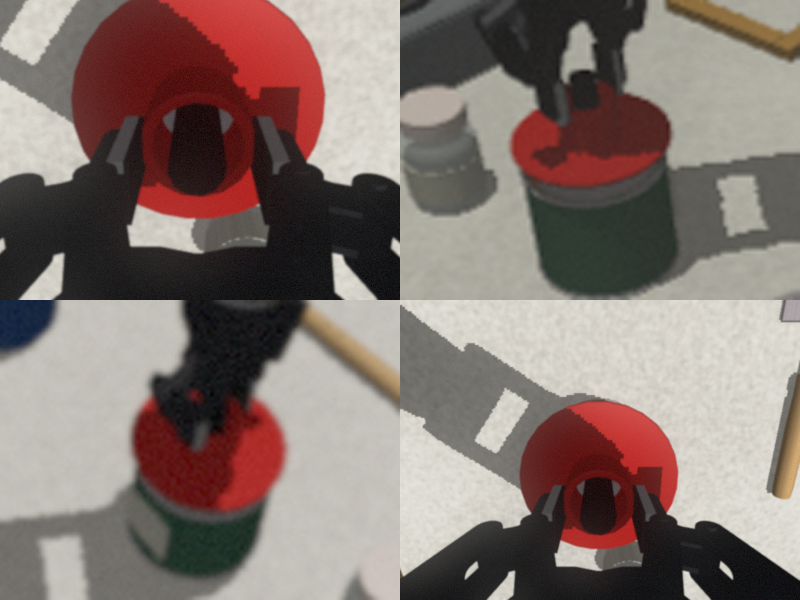

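The cover is rising alone: the grey lid stays down in the rim (scene crop (600,185)) and the stem is sinking through the collar. Continuing up by another 80 mm.

Request:
move_arm:
  rows:
    - {"tx": 0,"ty": 0,"tz": 0.005,"wx": 0,"wy": 0,"wz": 0}
    - {"tx": 0,"ty": 0,"tz": 0.01,"wx": 0,"wy": 0,"wz": 0}
    - {"tx": 0,"ty": 0,"tz": 0.01,"wx": 0,"wy": 0,"wz": 0}
    - {"tx": 0,"ty": 0,"tz": 0.01,"wx": 0,"wy": 0,"wz": 0}
    - {"tx": 0,"ty": 0,"tz": 0.01,"wx": 0,"wy": 0,"wz": 0}
    - {"tx": 0,"ty": 0,"tz": 0.01,"wx": 0,"wy": 0,"wz": 0}
    - {"tx": 0,"ty": 0,"tz": 0.01,"wx": 0,"wy": 0,"wz": 0}
    - {"tx": 0,"ty": 0,"tz": 0.01,"wx": 0,"wy": 0,"wz": 0}
    - {"tx": 0,"ty": 0,"tz": 0.01,"wx": 0,"wy": 0,"wz": 0}
    - {"tx": 0,"ty": 0,"tz": 0.01,"wx": 0,"wy": 0,"wz": 0}

```text
time_s: 26.8
position: [0.5486, -0.28, 0.2098]
eef_rot: [0.5, 0.5, -0.5, 0.5]
contact_force: [0.2, -0.8, -0.6]
opening: 0.0412
```

Request:
move_arm:
  rows:
    - {"tx": 0,"ty": 0,"tz": 0.005,"wx": 0,"wy": 0,"wz": 0}
    - {"tx": 0,"ty": 0,"tz": 0,"wx": 0,"wy": 0,"wz": 0}
    - {"tx": 0,"ty": 0,"tz": 0,"wx": 0,"wy": 0,"wz": 0}
    - {"tx": 0,"ty": 0,"tz": 0,"wx": 0,"wy": 0,"wz": 0}
    - {"tx": 0,"ty": 0,"tz": 0,"wx": 0,"wy": 0,"wz": 0}
    - {"tx": 0,"ty": 0,"tz": 0,"wx": 0,"wy": 0,"wz": 0}
    - {"tx": 0,"ty": 0,"tz": 0,"wx": 0,"wy": 0,"wz": 0}
    - {"tx": 0,"ty": 0,"tz": 0,"wx": 0,"wy": 0,"wz": 0}
    - {"tx": 0,"ty": 0,"tz": 0,"wx": 0,"wy": 0,"wz": 0}
    - {"tx": 0,"ty": 0,"tz": 0,"wx": 0,"wy": 0,"wz": 0}

```text
time_s: 28.05
position: [0.5486, -0.28, 0.2134]
eef_rot: [0.5, 0.5, -0.5, 0.5]
contact_force: [0.5, -0.9, -1.5]
opening: 0.0412
```

```bash
python3 - <<'E'
from cell import manip
from fit import *
o=manip.get_obs();print(o['time_s'],o['position'],o['contact_force'],o['wrist_torque'],o['opening'])
im=manip.snapshot('wrist');s=manip.snapshot('scene');d=manip.snapshot('side')
f=lambda i:cv2.resize(i,(400,300),interpolation=cv2.INTER_CUBIC)
cv2.imwrite('pics/m15.png',np.vstack([np.hstack([f(im[180:480,120:520]),f(s[105:225,150:310])]),np.hstack([f(d[225:345,310:470]),f(im)])]))
E
```

```text
28.05 [ 0.54860762 -0.27996494  0.21335383] [ 0.46809657 -0.85638107 -1.49059834] [-0.01601006 -0.01222833  0.012569  ] 0.04123219363939587
```

View pics/m15.png

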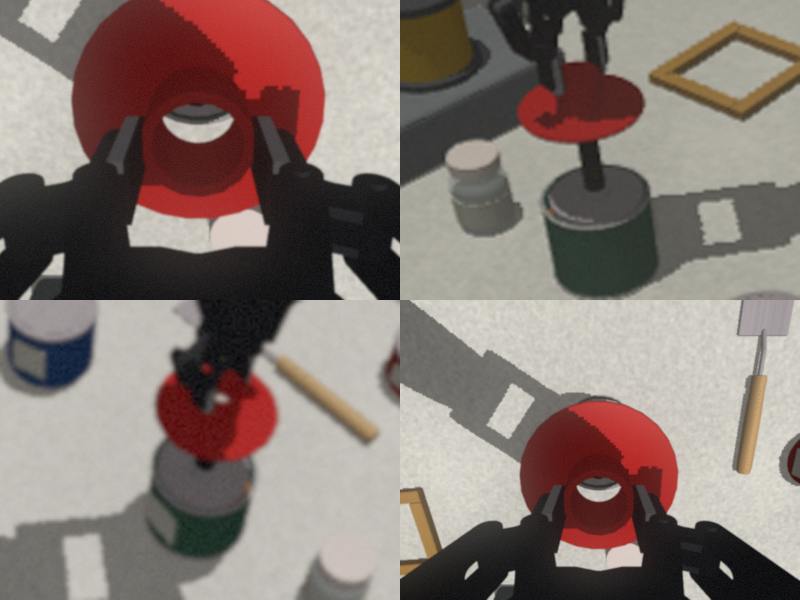

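The cover is about 95 mm up and clear of the stem. The inner lid sits level inside the rim and the cover is level and still. Handing in.

```bash
python3 -c "
from cell import manip
print(manip.hand_in())
o=manip.get_obs();print(o['time_s'],o['position'],o['contact_force'],o['opening'])"
```

```text
the job is handed in; nothing more can be done
None
the job is handed in; nothing more can be done
```

The job is done and handed in at about 28 s; no verdict was reported. I lifted the double lid by its stem, lowered it into the green tin and pressed it to a hard stop. Then I took the red cover by its collar and raised it alone, about 95 mm straight up. It was still held there, level, when I handed in.

**Last checks:**
- **Inner lid:** it sits level inside the rim with the stem free. While pressing, force rose to about 25 N with no further travel, and the height matched "fully home" to within about 1 mm.
- **Cover:** it is clear of the stem and over the tin's axis to within a few millimetres, and the gripper opening held steady.
- **Bystanders:** nothing visible near the tin had moved. I did not measure each one.

**Failed or disagreed:**
- **Refused move:** the first move call was refused for missing keys, and nothing moved.
- **Grip reading:** the opening read 14 mm on the 20 mm stem and 41 mm on the 44 mm collar. The pictures showed good grips, so I put this down to finger flex.
- **Camera fits:** they differed by 2–4 mm in the final position checks and more in some single-camera fits. Those used to judge lid tilt in transit were noisy, so I judged level from overlays.
- **Side force:** about 9 N showed at full press, with a sign I couldn't explain. It was almost gone once I eased the press off.
- **Gasket:** its travel could not be read directly, so I inferred it from force and height.

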